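# Fire a check shot on the bench impact tester

## Task

Do a check shot on the bench impact tester: first push the drag pointer back to zero against the hammer and let go of it; then draw the red cocking knob back until the sear catches and let go so that the hammer stays cocked; then press the yellow trip pad to fire it, so that the shot alone drives the pointer away from zero. The catch point is not marked: feel for it, and do not wrench the collar hard into the rubber buffer just behind it. Leave the bottles and the jar standing undisturbed.

Things in the scene. Friction and masses are not known exactly. Their poses are not given: they have to be found in the camera images.
- tester: Fixed impact tester on a grey base plate 365 x 95 x 14 mm. Origin on the worktop under its centre line; x runs along the striker rod (axis 45 mm above the worktop) from the red knob to hammer head and pointer; plate from x -165 to +200 mm. Bearing blocks 90 mm wide: rear at x -54 to -40, 62 mm high; front at x 32 to 46, 60 mm high, with sear cheeks to 76 mm.
- striker: Sprung striker (rod, hammer head, red knob; about 0.26 kg). Origin on the knob's axis, 40 mm above the worktop, at tester x = -98 mm when forward; drawn back along the tester's -x. Spring: 0.25 N per mm drawn. The brass collar on the rod is clamped anywhere within 20 mm, so the sear catches at a draw of about 22 to 43 mm. Before that its tooth rides over the collar: a bump of 1 to 3 N.
- knob_top (a point): Centre of the top of the red knob, a cylinder 16 mm across (19 mm at the top 6 mm), free from 52 to 94 mm above the worktop. 36 mm are free ahead of it to the rear block, over the rod (12 mm thick, top at 51 mm); behind it is free. Pinch it from above or hook it from in front.
- trip_pad (a point): Centre of the top of the yellow trip pad (24 mm along the rod, 26 mm across, 78 mm above the worktop, tester x = +85 mm), the front end of the trip lever, pivoted 45 mm behind it. Pressing it 3 to 5 mm down (6 to 13 N when cocked) lifts the tooth and fires the striker; it can go down about 10 mm.
- pointer (a joint): Reading of the drag pointer in m: 0 at zero, touching the hammer head at rest; grows to 0.058 as the pointer slides away along the tester's +x. Stays where it is left; sliding takes about 1 N. It meets a firm stop just at zero. A proper shot drives it 12 mm or more.
- tab_top (a point): Centre of the top of the drag pointer's upright blue tab: 10 mm along the rod, 22 mm wide, from 38 to 86 mm above the worktop; at tester x = +122 mm when the pointer reads 0. The alloy block below it is 14 mm along the rod, 30 mm wide, 24 to 41 mm above the worktop.
- trip_lever: Trip lever: bar 12 mm wide with the yellow trip pad; origin on its pivot, at tester x = +40 mm, 69 mm above the worktop, shared with the sear bar behind it. It lifts the sear when pressed but does not move when the sear rides over the collar.
- buffer: Black rubber buffer ring, 25 mm across, round the rod before the rear block; origin at the centre of its front face. About 3 mm past the catch the collar meets it and resistance rises by 3.5 N per mm: more than 14 N on it is too hard. When let go from there, the striker runs forward a few mm and rests on the sear.
- bottle_green: Bystander: clear bottle with green cap, 46 mm across, 92 mm tall; origin at the centre of its underside.
- vial_red: Bystander: small bottle with red cap, 24 mm across, 60 mm tall; origin at the centre of its underside.
- bottle_dark: Bystander: dark brown bottle, 42 mm across, 104 mm tall; origin at the centre of its underside.
- jar_1: Bystander: clear jar with blue cap, 53 mm across, 86 mm tall; origin at the centre of its underside.

How it is judged:
On the way, in this order (a step that is already met when the one before it is completed fails the run):
1. the pointer is at zero (within 3 mm), the fingers touching nothing, the striker forward (value of joint pointer below 0.003 m and x of striker in the frame of tester above -0.102 m and contact force between the fingers and anything else below 0.3 N), for 0.2 s.
2. the striker is cocked: held by the sear at least 18 mm back with the robot off it, the pointer still at zero (within 5 mm) (x of striker in the frame of tester below -0.116 m and contact force between each of the fingers, the arm and striker below 0.3 N and value of joint pointer below 0.005 m), for 0.3 s.
At the end, for the whole second after the job is handed in: The striker is forward again (within 5 mm of 0) and the pointer rests where the shot drove it, more than 8 mm from zero (x of striker in the frame of tester between -0.103 and -0.093 m and value of joint pointer above 0.008 m and velocity of joint pointer below 0.005 m/s); the robot touches nothing.
It fails at once if the rubber buffer is loaded with more than 14 N (contact force between buffer and anything else above 14 N).
It fails at once if the fingers, not the shot, drive the pointer away from zero (more than 8 mm off, faster than 30 mm/s) (contact force between the fingers and anything else above 0.5 N and contact force between the fingers and trip_lever below 0.1 N and velocity of joint pointer above 0.03 m/s and value of joint pointer above 0.008 m).
It fails at once if a bottle or the jar is shifted by more than 30 mm or tipped (distance of any of bottle_green, vial_red, bottle_dark, jar_1 from where it was at the start of the episode above 0.03 m or angle between any of bottle_green, vial_red, bottle_dark, jar_1's own z axis and vertical above 0.3 rad).
It also fails if it takes over 72 s, if anything falls off the work surface, if the arm or the gripper's body presses on something with over 40 N, if the wrist force passes 120 N, or if a joint passes its speed limit or range.

## Robot

A 7-joint arm with a two-finger parallel gripper is mounted at the origin on a cart in front of the work surface, level with it; the furniture and walls round the work are solid. World frame = base frame: x ahead of the robot, y to its left, z up, the work surface at z = 0. Lengths are in m, angles in rad, forces in N, time in s.
With the tool pointing down it reaches from about 0.4 to 0.85 m from the base axis. Payload 4.5 kg.
Tool frame: the origin (TCP) lies at the very end of the fingers, on their centre line; the grasp point (between the pads) lies behind it (bot.grasp_offset is the x of the grasp point in the tool frame, in m); x points along the fingers, y is the direction in which the jaws open and shut, and the axes are right-handed (so a half turn about x gives the same grasp; the last joint's range is limited). The gripper opens to 85 mm and grips with 20 to 120 N. Pads are 22 mm wide; open, the fingers measure 114 mm over their backs; the gripper's body (76 mm by 85 mm) begins 54 mm behind the grasp point. The pads swing forward as they close: fully open they stand 13 mm farther back than shut.
Start: joints at [-1.211, 0.689, -0.195, 1.565, 0.157, 0.902, -0.215], TCP at [0.2, 0.592, 0.201] pointing down, gripper open.
Joint ranges: [-3.01, 3.01], [-0.46, 2.08], [-1.47, 1.51], [0.13, 2.56], [-1, 4.14], [0.04, 2.09], [-2.66, 2.66]. Speed limits (rad/s): [2.57, 2.57, 3.14, 3.14, 3.14, 3.14, 3.14].

## Interface

Orientations are given as a unit quaternion [x, y, z, w].
In Python, from cell import bot, cams, job gives the robot as it stands.
- The arm moves only by the tool arm_command, never from a script. Its argument "deltas" is a list of rows, each an object of numbers: "wx", "wy", "wz": the turn, a rotation vector about the tool's x, y, z in rad; "dx", "dy", "dz": the shift along the tool's x, y, z in mm; "claw": the opening in per cent of the stroke, from 0 (shut) to 100 (fully open). In form: [{"wx": .., "wy": .., "wz": .., "dx": .., "dy": .., "dz": .., "claw": ..}, ...]. A call has 1 to 12 rows; each row is the pose to reach, as a shift and turn from the pose measured when the call began, along the tool's axes at that moment; what a row does not reach only later rows make up. A row lasts 1/12 s, in which the tool goes at most 41.7 mm and 7.16 degrees, less where a joint would pass 70% of its speed; a pose out of reach is approached as far as the arm can. A call with a gripper value outside its range is refused whole. The fingers move at their own pace and stop on an object; "grip_force" is the grip in N (left out, the last holds). Time passes only in rows, so rows that repeat a pose let the fingers close. It gives the time, the measured TCP pose, the force and the opening at its end, in the units of the state.
- bot.sense(): the state, without advancing time (a new reading comes with each control period).
- cams.grab_frame(name): name is "scene" or "top" or "wrist"; returns a dict with "pixels" (384x512x3 uint8, blue, green, red), "range_z" (384x512 float32, m along the optical axis (not along the pixel's ray), 0 where there is no reading), "vertical_fov" (degrees; the focal length in pixels is half the picture's height over the tangent of half this angle, whatever the lens; pixels are square), "cx", "cy" (the principal point, pixels), "xyz" and "attitude" of the camera in the world. Camera axes: x right, y down, z forward; pixel columns grow to the right and rows downward; lengths in m; the calibration is good to about 2 mm. A picture is of the moment at which its call begins.
- job.job_done(): hands the job in, once; it reports no verdict.
The state is a dict: "clock": time; "joint_pos": joint angles; "joint_velocities": joint speeds; "tau": joint torques, N m; "tcp_pos": TCP position; "tool_rot": TCP orientation; "ft_force": force on the tool from outside, world axes, zero at the start; "wrist_torque": the same for the moment, N m; "finger_gap": finger opening in m.
Only numpy, scipy, OpenCV 4.12 (cv2) and the standard library are available. Lean on these libraries where they do the work, as an engineer would, in place of code of your own. Each camera call takes 0.05 s, during which the arm holds its last target.

## Working session

There is one attempt and no reset: what is moved stays moved. The work goes in short steps, Python scripts to look and compute and a tool call to move; the robot and the scene stay as the last step left them, time stands still between calls to the robot, and variables do not carry over. Pictures are saved under pics/ and viewed, and the job is handed in when it is done.

Besides the shell and the picture viewer there is one more tool, called after "Emit:" as a command line: name --argument value ..., lists and objects as JSON in quotes. arm_command: Moves the arm, as the interface text tells. Its arguments: {"type":"object","properties":{"deltas":{"type":"array"},"grip_force":{"type":"number"}},"required":["deltas"]}

```bash
ls; mkdir -p pics; python3 - <<'E'
from cell import bot,cams,job
import cv2,numpy as np
s=bot.sense();print(s, bot.grasp_offset)
for n in ["scene","top","wrist"]:
    f=cams.grab_frame(n);cv2.imwrite(f"pics/{n}0.png",f["pixels"]);np.savez(f"{n}0.npz",**f)
    print(n,f["vertical_fov"],f["cx"],f["cy"],f["xyz"],f["attitude"])
E
```

```text
pics
{'clock': 0.0, 'joint_pos': array([-1.21118766,  0.69003169, -0.19453177,  1.56636821,  0.15728116,
        0.90247684, -0.21511034]), 'joint_velocities': array([-0.00034304, -0.00047618, -0.00016468, -0.00077134, -0.00103658,
       -0.0006884 , -0.00236586]), 'tau': array([ 1.40944921e-04, -5.39607275e+01, -1.26644298e+00, -1.58546054e+01,
        9.16876830e-03,  9.05954075e-03,  1.11687905e-05]), 'tcp_pos': array([0.19985357, 0.59142783, 0.20054833]), 'tool_rot': array([ 0.11398881,  0.69782105, -0.11531981,  0.69767734]), 'ft_force': array([ 0.52305383, -0.31665286, -0.71166285]), 'wrist_torque': array([-0.01983682,  0.01242226,  0.0054499 ]), 'finger_gap': 0.08531273240304497} -0.0187
scene 54.341207194850725 261.1678396369174 200.22774418886004 [ 0.04517936 -0.63217955  0.93566641] [ 0.86679195 -0.32340463  0.12827278 -0.35724957]
top 43.05539355436723 252.44813002734287 187.55278822618388 [0.27326694 0.00567882 1.65687686] [ 0.71136541 -0.6966818   0.06914207 -0.06175026]
wrist 61.76100419404919 259.75099827588883 193.11663672253223 [0.13204859 0.6135406  0.37344814] [0.80387999 0.57765451 0.0822241  0.11546178]
```

View pics/scene0.png

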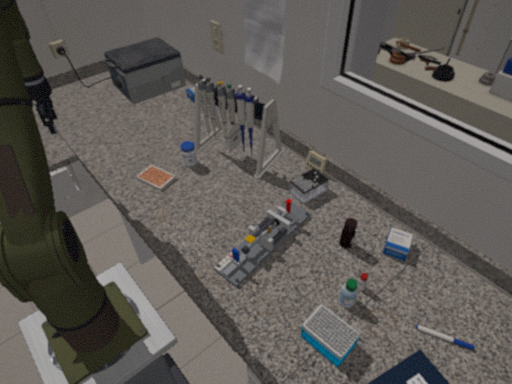

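View pics/top0.png

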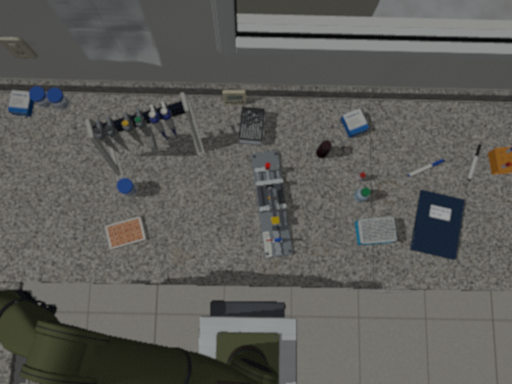

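View pics/wrist0.png

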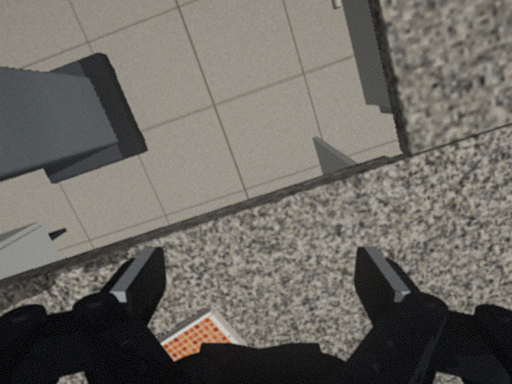

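The scene view shows the tester with its red knob at about (289,203), yellow pad at (249,240) and blue tab at (236,254). In the top view these are at (268,166), (276,221) and (280,240). The bottles and jar are well off to the sides.

```bash
cat > h.py <<'E'
import numpy as np,cv2
from scipy.spatial.transform import Rotation as R
def ray(f,u,v):
    fl=192/np.tan(np.radians(float(f["vertical_fov"]))/2)
    d=np.array([(u-f["cx"])/fl,(v-f["cy"])/fl,1.0]); return np.array(f["xyz"]),R.from_quat(f["attitude"]).as_matrix()@d
def onz(f,u,v,z):
    o,d=ray(f,u,v); return o+d*(z-o[2])/d[2]
def cloud(f):
    fl=192/np.tan(np.radians(float(f["vertical_fov"]))/2)
    v,u=np.mgrid[:384,:512]; z=f["range_z"]
    P=np.stack([(u-f["cx"])/fl*z,(v-f["cy"])/fl*z,z],-1)
    return P@R.from_quat(f["attitude"]).as_matrix().T+f["xyz"]
def masks(px):
    h=cv2.cvtColor(px,cv2.COLOR_BGR2HSV);H,S,V=[h[...,i].astype(int) for i in range(3)]
    return {"red":((H<8)|(H>172))&(S>150)&(V>80),"yel":(H>18)&(H<35)&(S>120)&(V>90),"blue":(H>100)&(H<130)&(S>140)&(V>60)}
E
python3 - <<'E'
from h import *
for n,box in [("top",(240,300,145,265)),("scene",(205,320,190,285))]:
    f=dict(np.load(n+"0.npz"));px=f["pixels"];x0,x1,y0,y1=box
    C=cloud(f)
    for k,m in masks(px).items():
        nl,lab,st,ce=cv2.connectedComponentsWithStats(m.astype(np.uint8))
        for i in range(1,nl):
            c=ce[i]
            if x0<c[0]<x1 and y0<c[1]<y1 and st[i,4]>4:
                P=C[lab==i]; print(n,k,c.round(1),st[i],"med",np.median(P,0).round(3),"maxz",P[:,2].max().round(3), P.min(0).round(3),P.max(0).round(3), {z:onz(f,*c,z).round(3)[:2] for z in (.078,.086,.094)})
    cr=px[y0:y1,x0:x1];cv2.imwrite(f"pics/{n}_z.png",cv2.resize(cr,None,fx=5,fy=5,interpolation=cv2.INTER_CUBIC))
E
```

```text
top red [267.4 165.3] [266 163   4   6  22] med [ 0.642 -0.055  0.094] maxz 0.1 [ 0.636 -0.061  0.07 ] [ 0.652 -0.051  0.1  ] {0.078: array([ 0.646, -0.056]), 0.086: array([ 0.644, -0.056]), 0.094: array([ 0.642, -0.056])}
top yel [274.9 219.8] [271 216   9   8  56] med [ 0.464 -0.084  0.077] maxz 0.086 [ 0.453 -0.101  0.015] [ 0.478 -0.07   0.086] {0.078: array([ 0.464, -0.083]), 0.086: array([ 0.463, -0.083]), 0.094: array([ 0.462, -0.082])}
top blue [277.6 239.1] [275 238   6   3  14] med [ 0.401 -0.093  0.086] maxz 0.097 [ 0.398 -0.1    0.08 ] [ 0.405 -0.084  0.097] {0.078: array([ 0.401, -0.093]), 0.086: array([ 0.401, -0.092]), 0.094: array([ 0.4  , -0.092])}
scene red [288.  204.3] [286 199   5  13  44] med [ 0.641 -0.059  0.085] maxz 0.097 [ 0.637 -0.066  0.051] [ 0.652 -0.047  0.097] {0.078: array([ 0.644, -0.056]), 0.086: array([ 0.638, -0.062]), 0.094: array([ 0.633, -0.067])}
scene yel [249.9 238.4] [245 235  11   8  61] med [ 0.465 -0.084  0.078] maxz 0.936 [ 0.045 -0.632 -0.001] [ 0.506 -0.019  0.936] {0.078: array([ 0.464, -0.083]), 0.086: array([ 0.46 , -0.088]), 0.094: array([ 0.456, -0.094])}
scene blue [235.4 253.8] [232 248   7  13  55] med [ 0.399 -0.097  0.074] maxz 0.089 [ 0.397 -0.105  0.05 ] [ 0.407 -0.083  0.089] {0.078: array([ 0.398, -0.099]), 0.086: array([ 0.395, -0.104]), 0.094: array([ 0.391, -0.109])}
```

```bash
python3 - <<'E'
from h import *
f=dict(np.load("top0.npz"));C=cloud(f)
h=cv2.cvtColor(f["pixels"],cv2.COLOR_BGR2HSV)
sub=C[140:270,235:305].reshape(-1,3); 
m=(sub[:,2]>.009)&(sub[:,2]<.02)
p=sub[m][:,:2].astype(np.float32);print(len(p),cv2.minAreaRect(p), np.median(C[200:260,300:330,2]))
E
```

```text
1617 ((0.5296600461006165, -0.06893163919448853), (0.4441094398498535, 0.2372988909482956), 2.146871328353882) -0.0001356818013645844
```

```bash
ls pics
```

```text
scene0.png
scene_z.png
top0.png
top_z.png
wrist0.png
```

View zooms.

View pics/top_z.png

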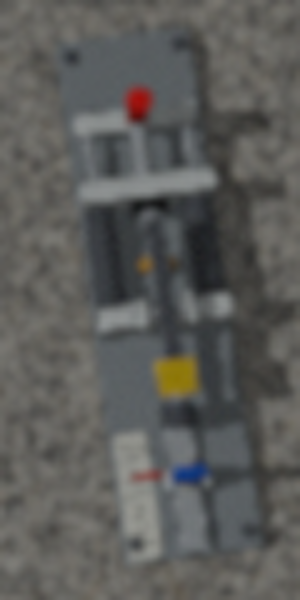

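View pics/scene_z.png

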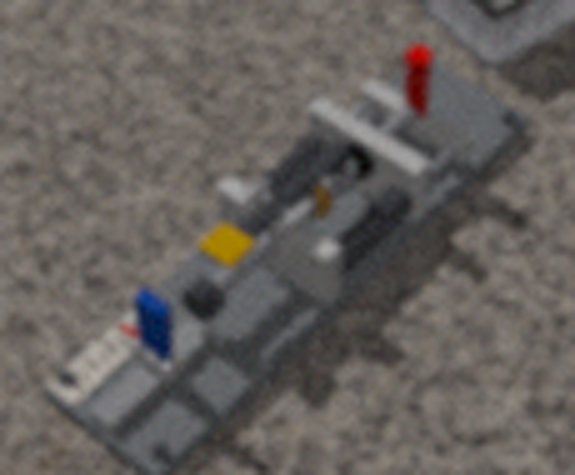

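```bash
cat >> h.py <<'E'
XD=np.array([-.989,-.149,0]);XD/=np.linalg.norm(XD)
YD=np.cross([0,0,1],XD)
ORG=np.array([.643,-.056,0])+.098*XD
def T(x,y,z): return ORG+x*XD+y*YD+np.array([0,0,z])
def target(bot,p,ysign=None):
    """deltas (mm, rotvec) in present tool frame to reach p pointing down, jaws along tester y"""
    s=bot.sense();Rt=R.from_quat(s["tool_rot"]).as_matrix()
    y=YD*(1 if Rt[:,1]@YD>0 else -1) if ysign is None else YD*ysign
    x=np.array([0,0,-1.]);D=np.stack([x,y,np.cross(x,y)],1)
    rv=R.from_matrix(Rt.T@D).as_rotvec()
    return (Rt.T@(p-s["tcp_pos"])*1000).round(1),rv.round(4)
def rep(bot):
    s=bot.sense();d=s["tcp_pos"]-ORG
    print("t",round(s["clock"],2),"tester xyz mm",(np.array([d@XD,d@YD,d[2]])*1000).round(1),"F tester",np.array([s["ft_force"]@XD,s["ft_force"]@YD,s["ft_force"][2]]).round(2),"gap",round(s["finger_gap"]*1000,1),"j7",s["joint_pos"].round(2))
E
python3 - <<'E'
from h import *
from cell import bot
Rt=R.from_quat(bot.sense()["tool_rot"]).as_matrix();print(Rt.round(3))
for p in (np.array([.42,.3,.25]),T(.15,0,.25),T(.149,0,.12)): print(p.round(3),target(bot,p,1),target(bot,p,-1))
rep(bot)
E
```

```text
[[-0.     0.32   0.947]
 [-0.001  0.947 -0.32 ]
 [-1.    -0.001  0.   ]]
[0.42 0.3  0.25] (array([ -48.9, -205.9,  301.8]), array([2.6663e+00, 1.9000e-03, 3.0000e-04])) (array([ -48.9, -205.9,  301.8]), array([-4.753e-01, -2.000e-04,  1.400e-03]))
[ 0.398 -0.093  0.25 ] (array([ -48.4, -585.3,  406.5]), array([2.6663e+00, 1.9000e-03, 3.0000e-04])) (array([ -48.4, -585.3,  406.5]), array([-4.753e-01, -2.000e-04,  1.400e-03]))
[ 0.399 -0.093  0.12 ] (array([  81.6, -584.7,  407.4]), array([2.6663e+00, 1.9000e-03, 3.0000e-04])) (array([  81.6, -584.7,  407.4]), array([-4.753e-01, -2.000e-04,  1.400e-03]))
t 0.15 tester xyz mm [ 243.7 -706.4  200.8] F tester [-0.53 -0.61  0.81] gap 85.4 j7 [-1.21  0.69 -0.19  1.57  0.16  0.9  -0.22]
```

Emit:
arm_command --deltas '[{"dx":-49,"dy":-40,"dz":60,"wx":-0.05,"claw":60},{"dx":-49,"dy":-80,"dz":120,"wx":-0.1,"claw":60},{"dx":-49,"dy":-110,"dz":170,"wx":-0.15,"claw":60},{"dx":-49,"dy":-140,"dz":215,"wx":-0.2,"claw":60},{"dx":-49,"dy":-170,"dz":255,"wx":-0.25,"claw":60},{"dx":-49,"dy":-206,"dz":302,"wx":-0.3,"claw":60},{"dx":-49,"dy":-245,"dz":315,"wx":-0.35,"claw":60},{"dx":-49,"dy":-285,"dz":325,"wx":-0.4,"claw":60},{"dx":-49,"dy":-325,"dz":335,"wx":-0.45,"claw":60},{"dx":-49,"dy":-365,"dz":347,"wx":-0.475,"claw":60},{"dx":-49,"dy":-405,"dz":358,"wx":-0.475,"claw":60},{"dx":-49,"dy":-425,"dz":364,"wx":-0.475,"claw":60}]'

```text
invalid input at $.deltas[0]: expected keys wx, wy, wz, dx, dy, dz, claw
```

```bash
python3 - <<'E'
from h import *
from cell import bot
rep(bot);print(bot.sense()["tcp_pos"])
for p in (T(.149,0,.2),T(.149,0,.058)): print(p.round(3),target(bot,p,-1))
E
```

```text
t 0.15 tester xyz mm [ 243.7 -706.4  200.8] F tester [-0.53 -0.61  0.81] gap 85.4 j7 [-1.21  0.69 -0.19  1.57  0.16  0.9  -0.22]
[0.1999069  0.59161039 0.20078767]
[ 0.399 -0.093  0.2  ] (array([   1.6, -584.8,  407.4]), array([-4.753e-01, -2.000e-04,  1.400e-03]))
[ 0.399 -0.093  0.058] (array([ 143.6, -584.6,  407.4]), array([-4.753e-01, -2.000e-04,  1.400e-03]))
```

All seven keys are needed.

Emit:
arm_command --deltas '[{"dx":-20,"dy":-25,"dz":35,"wx":-0.05,"wy":0,"wz":0,"claw":60},{"dx":-40,"dy":-50,"dz":70,"wx":-0.1,"wy":0,"wz":0,"claw":60},{"dx":-49,"dy":-72,"dz":105,"wx":-0.15,"wy":0,"wz":0,"claw":60},{"dx":-49,"dy":-95,"dz":140,"wx":-0.2,"wy":0,"wz":0,"claw":60},{"dx":-49,"dy":-120,"dz":173,"wx":-0.25,"wy":0,"wz":0,"claw":60},{"dx":-49,"dy":-143,"dz":207,"wx":-0.3,"wy":0,"wz":0,"claw":60},{"dx":-49,"dy":-166,"dz":240,"wx":-0.35,"wy":0,"wz":0,"claw":60},{"dx":-49,"dy":-188,"dz":275,"wx":-0.4,"wy":0,"wz":0,"claw":60},{"dx":-49,"dy":-212,"dz":305,"wx":-0.45,"wy":0,"wz":0,"claw":60},{"dx":-49,"dy":-250,"dz":315,"wx":-0.475,"wy":0,"wz":0,"claw":60},{"dx":-49,"dy":-290,"dz":325,"wx":-0.475,"wy":0,"wz":0,"claw":60},{"dx":-49,"dy":-328,"dz":335,"wx":-0.475,"wy":0,"wz":0,"claw":60}]'

```text
clock: 1.15
tcp_pos: [0.4122, 0.1714, 0.2499]
tool_rot: [-0.053, 0.705, 0.052, 0.705]
ft_force: [1.0, -0.8, -0.2]
finger_gap: 0.0516
```

```bash
python3 - <<'E'
from h import *
from cell import bot
rep(bot);print(bot.sense()["tcp_pos"])
for p in (T(.149,0,.2),T(.149,0,.058)): print(p.round(3),target(bot,p,-1))
E
```

```text
t 1.15 tester xyz mm [  96.3 -259.3  249.9] F tester [-0.9   0.94 -0.18] gap 51.6 j7 [-0.23  0.4  -0.38  2.    0.21  0.77  0.98]
[0.41221755 0.17141565 0.24994034]
[ 0.399 -0.093  0.2  ] (array([  50.4, -259.2,  -52.3]), array([-0.0012, -0.0011,  0.0015]))
[ 0.399 -0.093  0.058] (array([ 192.4, -259. ,  -52.2]), array([-0.0012, -0.0011,  0.0015]))
```

Emit:
arm_command --deltas '[{"dx":5,"dy":-35,"dz":-8,"wx":0,"wy":0,"wz":0,"claw":60},{"dx":10,"dy":-70,"dz":-16,"wx":0,"wy":0,"wz":0,"claw":60},{"dx":18,"dy":-105,"dz":-24,"wx":0,"wy":0,"wz":0,"claw":60},{"dx":25,"dy":-140,"dz":-32,"wx":0,"wy":0,"wz":0,"claw":60},{"dx":33,"dy":-175,"dz":-40,"wx":0,"wy":0,"wz":0,"claw":60},{"dx":42,"dy":-210,"dz":-48,"wx":0,"wy":0,"wz":0,"claw":60},{"dx":50,"dy":-240,"dz":-52,"wx":0,"wy":0,"wz":0,"claw":60},{"dx":70,"dy":-259,"dz":-52,"wx":0,"wy":0,"wz":0,"claw":60},{"dx":90,"dy":-259,"dz":-52,"wx":0,"wy":0,"wz":0,"claw":60},{"dx":90,"dy":-259,"dz":-52,"wx":0,"wy":0,"wz":0,"claw":60}]'

```text
clock: 1.98
tcp_pos: [0.3969, -0.0938, 0.1581]
tool_rot: [-0.052, 0.707, 0.051, 0.703]
ft_force: [-0.5, 0.1, -0.3]
finger_gap: 0.0513
```

```bash
python3 - <<'E'
from h import *
from cell import bot,cams
rep(bot)
f=cams.grab_frame("wrist");cv2.imwrite("pics/wrist1.png",f["pixels"])
C=cloud(f)
for k,m in masks(f["pixels"]).items():
    nl,lab,st,ce=cv2.connectedComponentsWithStats(m.astype(np.uint8))
    for i in range(1,nl):
        if st[i,4]>60:
            P=C[lab==i]; top=P[P[:,2]>np.percentile(P[:,2],50)]
            def tt(P): d=P-ORG; return np.array([d@XD,d@YD,P[...,2]]).T*1000
            q=tt(P); print(k,ce[i].round(),st[i],"tester med",np.median(q,0).round(1),np.percentile(q,3,0).round(1),np.percentile(q,97,0).round(1))
E
```

```text
t 1.98 tester xyz mm [151.    0.7 158.1] F tester [ 0.5  -0.15 -0.32] gap 51.3 j7 [ 0.31  0.52 -0.29  2.23  0.34  0.45  1.46]
yel [263. 265.] [248 253  30  26 753] tester med [83.1 -1.1 78.2] [ 65.6 -12.6  55.6] [94.3 11.2 79.5]
blue [261. 198.] [250 182  26  24 329] tester med [147.5   1.4  85.9] [142.5  -9.9  62.6] [150.8   9.3  87.4]
```

View pics/wrist1.png

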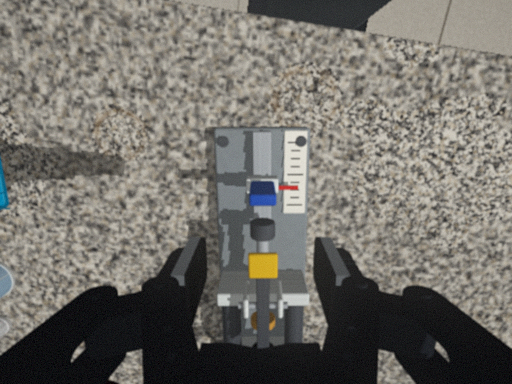

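The wrist view shows the tab at (261,198), hammer at (263,229), pad at (263,265), all on the line expected. I'll descend over the tab and pinch it.

Emit:
arm_command --deltas '[{"dx":20,"dy":0,"dz":3,"wx":0,"wy":0,"wz":0,"claw":55},{"dx":40,"dy":0,"dz":3,"wx":0,"wy":0,"wz":0,"claw":55},{"dx":60,"dy":0,"dz":3,"wx":0,"wy":0,"wz":0,"claw":55},{"dx":80,"dy":0,"dz":3,"wx":0,"wy":0,"wz":0,"claw":55},{"dx":95,"dy":0,"dz":3,"wx":0,"wy":0,"wz":0,"claw":55},{"dx":97,"dy":0,"dz":3,"wx":0,"wy":0,"wz":0,"claw":55},{"dx":97,"dy":0,"dz":3,"wx":0,"wy":0,"wz":0,"claw":55}]'

```text
clock: 2.62
tcp_pos: [0.4004, -0.0915, 0.0626]
tool_rot: [-0.053, 0.707, 0.053, 0.703]
ft_force: [0.1, -1.2, 0.3]
finger_gap: 0.047
```

```bash
python3 -c "
from h import *
from cell import bot
rep(bot)"
```

```text
t 2.62 tester xyz mm [147.2  -1.1  62.6] F tester [0.06 1.2  0.27] gap 47.0 j7 [ 0.17  0.72 -0.09  2.31  0.47  0.13  1.36]
```

Emit:
arm_command --deltas '[{"dx":0,"dy":0,"dz":0,"wx":0,"wy":0,"wz":0,"claw":20},{"dx":0,"dy":0,"dz":0,"wx":0,"wy":0,"wz":0,"claw":20},{"dx":0,"dy":0,"dz":0,"wx":0,"wy":0,"wz":0,"claw":20},{"dx":0,"dy":0,"dz":0,"wx":0,"wy":0,"wz":0,"claw":20},{"dx":0,"dy":0,"dz":0,"wx":0,"wy":0,"wz":0,"claw":20}]' --grip_force 20

```text
clock: 3.03
tcp_pos: [0.4007, -0.0916, 0.0631]
tool_rot: [-0.053, 0.707, 0.053, 0.704]
ft_force: [0.0, -0.0, -0.4]
finger_gap: 0.0168
```

```bash
python3 -c "
from h import *
from cell import bot
rep(bot)"
```

```text
t 3.03 tester xyz mm [146.9  -0.9  63.1] F tester [-0.02  0.02 -0.38] gap 16.8 j7 [ 0.17  0.72 -0.09  2.31  0.47  0.13  1.36]
```

```bash
python3 - <<'E'
from h import *
from cell import bot,cams
f=cams.grab_frame("wrist");cv2.imwrite("pics/wrist2.png",f["pixels"])
f=cams.grab_frame("scene");cv2.imwrite("pics/scene2.png",cv2.resize(f["pixels"][180:290,190:330],None,fx=5,fy=5))
E
```

```text
(no output)
```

View pics/wrist2.png

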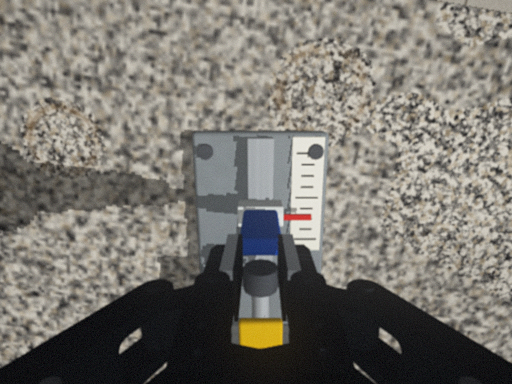

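View pics/scene2.png

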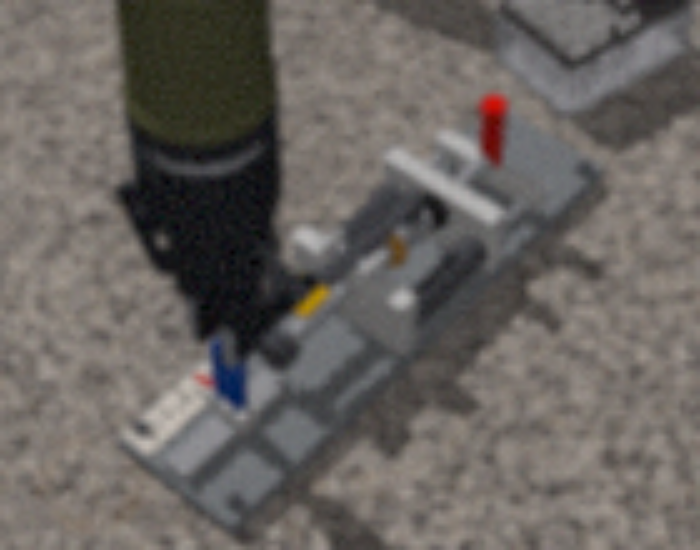

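```bash
python3 - <<'E'
from h import *
from cell import bot,cams
f=cams.grab_frame("wrist");np.savez("w2.npz",**f)
C=cloud(f);d=C-ORG;q=np.stack([d@XD,d@YD,C[...,2]],-1)*1000
for v in (205,215,225,235,245,252,258,265,275):
    print(v,[(u,*q[v,u].round().astype(int)) for u in (225,235,243,250,261,272,280,288,298)])
print(f["range_z"].min())
cv2.imwrite("pics/w2z.png",cv2.resize(f["pixels"][190:360,170:350],None,fx=4,fy=4))
E
```

```text
205 [(225, np.int64(146), np.int64(25), np.int64(16)), (235, np.int64(146), np.int64(18), np.int64(15)), (243, np.int64(153), np.int64(11), np.int64(37)), (250, np.int64(153), np.int64(6), np.int64(36)), (261, np.int64(153), np.int64(-1), np.int64(37)), (272, np.int64(153), np.int64(-8), np.int64(36)), (280, np.int64(153), np.int64(-13), np.int64(38)), (288, np.int64(145), np.int64(-21), np.int64(14)), (298, np.int64(146), np.int64(-28), np.int64(16))]
215 [(225, np.int64(138), np.int64(25), np.int64(14)), (235, np.int64(138), np.int64(18), np.int64(14)), (243, np.int64(150), np.int64(10), np.int64(48)), (250, np.int64(151), np.int64(6), np.int64(50)), (261, np.int64(218), np.int64(0), np.int64(236)), (272, np.int64(150), np.int64(-8), np.int64(49)), (280, np.int64(147), np.int64(-13), np.int64(40)), (288, np.int64(143), np.int64(-19), np.int64(28)), (298, np.int64(143), np.int64(-26), np.int64(29))]
225 [(225, np.int64(129), np.int64(26), np.int64(13)), (235, np.int64(130), np.int64(18), np.int64(14)), (243, np.int64(150), np.int64(9), np.int64(66)), (250, np.int64(150), np.int64(5)
[... 2328 characters left out ...]
), np.int64(-1), np.int64(42)), (272, np.int64(112), np.int64(-8), np.int64(42)), (280, np.int64(152), np.int64(-9), np.int64(114)), (288, np.int64(158), np.int64(-11), np.int64(125)), (298, np.int64(158), np.int64(-15), np.int64(126))]
275 [(225, np.int64(159), np.int64(12), np.int64(135)), (235, np.int64(157), np.int64(9), np.int64(131)), (243, np.int64(109), np.int64(11), np.int64(50)), (250, np.int64(112), np.int64(6), np.int64(55)), (261, np.int64(112), np.int64(-1), np.int64(55)), (272, np.int64(111), np.int64(-8), np.int64(53)), (280, np.int64(148), np.int64(-9), np.int64(116)), (288, np.int64(157), np.int64(-10), np.int64(131)), (298, np.int64(159), np.int64(-14), np.int64(135))]
0.0
```

View pics/w2z.png

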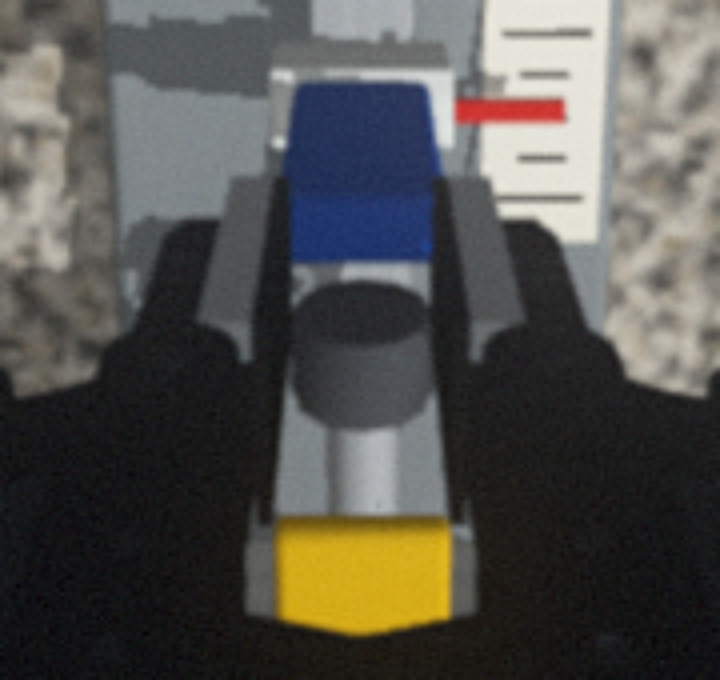

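```bash
python3 - <<'E'
from h import *
f=dict(np.load("wrist0.npz"));C=cloud(f)
for nm,f in (("w0",f),("w2",dict(np.load("w2.npz")))):
    C=cloud(f);z=f["range_z"]
    # finger points: depth< .2
    m=(z>0.02)&(z<0.24)&(C[...,2]>0.09)
    P=C[m]; lo=np.argsort(P[:,2])[:3000:300]; uv=np.argwhere(m)[lo][:,::-1]
    print(nm,f["xyz"],f["attitude"])
    for a,b in zip(uv,P[lo]): print(a,b.round(3),z[a[1],a[0]].round(3))
E
```

```text
w0 [0.13204859 0.6135406  0.37344814] [0.80387999 0.57765451 0.0822241  0.11546178]
[165 271] [0.189 0.549 0.244] 0.146
[162 274] [0.188 0.55  0.249] 0.14
[359 277] [0.215 0.63  0.251] 0.138
[157 267] [0.182 0.551 0.254] 0.134
[138 255] [0.174 0.547 0.256] 0.13
[128 267] [0.176 0.543 0.258] 0.129
[381 260] [0.204 0.639 0.26 ] 0.126
[148 262] [0.175 0.553 0.262] 0.124
[118 274] [0.176 0.541 0.264] 0.123
[120 275] [0.176 0.543 0.265] 0.122
w2 [ 0.33047795 -0.10309427  0.23595839] [0.645638   0.75081949 0.10572446 0.09079648]
[242 253] [ 0.403 -0.101  0.092] 0.158
[218 247] [ 0.397 -0.112  0.102] 0.146
[228 244] [ 0.392 -0.108  0.107] 0.141
[240 279] [ 0.406 -0.1    0.111] 0.141
[293 252] [ 0.388 -0.08   0.114] 0.133
[285 255] [ 0.388 -0.084  0.118] 0.13
[231 259] [ 0.391 -0.105  0.121] 0.127
[281 298] [ 0.404 -0.083  0.125] 0.128
[285 269] [ 0.388 -0.085  0.129] 0.119
[236 312] [ 0.409 -0.1    0.13 ] 0.123
```

Checking where the fingers really are: the wrist depth puts the tips about 31 mm above the reported TCP at this opening. The fingers also closed to 17 mm without meeting the 22 mm tab, so they are above it. I'll work from the observed tip, tilting slightly to keep joint 6 off its limit.

Emit:
arm_command --deltas '[{"dx":0,"dy":-1,"dz":-1,"wx":0,"wy":0.03,"wz":0,"claw":45},{"dx":0,"dy":-1,"dz":-2,"wx":0,"wy":0.06,"wz":0,"claw":45},{"dx":0,"dy":-1,"dz":-3,"wx":0,"wy":0.1,"wz":0,"claw":45},{"dx":0,"dy":-1,"dz":-4,"wx":0,"wy":0.13,"wz":0,"claw":45},{"dx":4,"dy":-1,"dz":-5,"wx":0,"wy":0.15,"wz":0,"claw":45},{"dx":8,"dy":-1,"dz":-5,"wx":0,"wy":0.15,"wz":0,"claw":45},{"dx":12,"dy":-1,"dz":-5,"wx":0,"wy":0.15,"wz":0,"claw":45},{"dx":16,"dy":-1,"dz":-5,"wx":0,"wy":0.15,"wz":0,"claw":45},{"dx":20,"dy":-1,"dz":-5,"wx":0,"wy":0.15,"wz":0,"claw":45},{"dx":24,"dy":-1,"dz":-5,"wx":0,"wy":0.15,"wz":0,"claw":45},{"dx":26,"dy":-1,"dz":-5,"wx":0,"wy":0.15,"wz":0,"claw":45},{"dx":26,"dy":-1,"dz":-5,"wx":0,"wy":0.15,"wz":0,"claw":45}]'

```text
clock: 4.18
tcp_pos: [0.3951, -0.0933, 0.0363]
tool_rot: [-0.057, 0.758, 0.049, 0.648]
ft_force: [1.0, 0.2, 0.1]
finger_gap: 0.0386
```

```bash
python3 - <<'E'
from h import *
from cell import bot,cams
rep(bot)
f=cams.grab_frame("wrist");cv2.imwrite("pics/w3z.png",cv2.resize(f["pixels"][160:380,150:370],None,fx=2.5,fy=2.5))
E
```

```text
t 4.18 tester xyz mm [ 1.527e+02 -1.000e-01  3.630e+01] F tester [-1.   -0.04  0.14] gap 38.6 j7 [ 0.18  0.81 -0.15  2.19  0.43  0.34  1.36]
```

View pics/w3z.png

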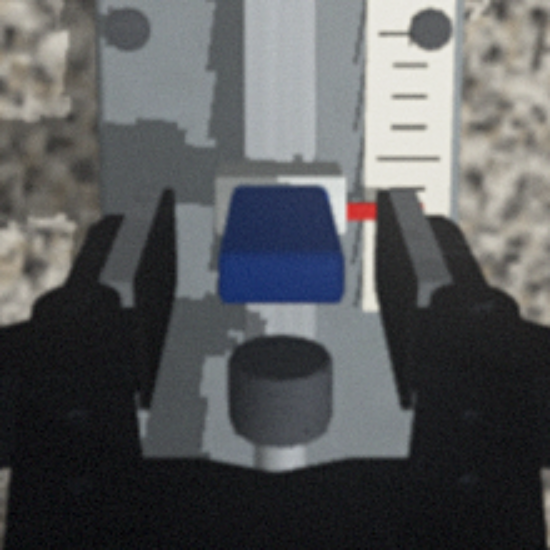

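The fingers now flank the tab, which sits at (280,245) in the crop, well inside both pads. Closing.

Emit:
arm_command --deltas '[{"dx":0,"dy":1,"dz":0,"wx":0,"wy":0,"wz":0,"claw":25},{"dx":0,"dy":1,"dz":0,"wx":0,"wy":0,"wz":0,"claw":20},{"dx":0,"dy":1,"dz":0,"wx":0,"wy":0,"wz":0,"claw":20},{"dx":0,"dy":1,"dz":0,"wx":0,"wy":0,"wz":0,"claw":20}]' --grip_force 20

```text
clock: 4.57
tcp_pos: [0.3951, -0.0923, 0.0367]
tool_rot: [-0.057, 0.758, 0.049, 0.648]
ft_force: [-1.1, 0.4, 1.5]
finger_gap: 0.0215
```

```bash
python3 -c "
from h import *
from cell import bot
rep(bot);print(target(bot,T(.14,0,.0363),-1))"
```

```text
t 4.57 tester xyz mm [152.5  -1.1  36.7] F tester [ 1.05 -0.58  1.49] gap 21.5 j7 [ 0.17  0.81 -0.15  2.19  0.43  0.34  1.36]
(array([-1.5, -1.1, 12.4]), array([ 0.0002, -0.1555,  0.0003]))
```

Emit:
arm_command --deltas '[{"dx":-0.6,"dy":0,"dz":4,"wx":0,"wy":0,"wz":0,"claw":20},{"dx":-1.2,"dy":0,"dz":8,"wx":0,"wy":0,"wz":0,"claw":20},{"dx":-1.9,"dy":0,"dz":12,"wx":0,"wy":0,"wz":0,"claw":20},{"dx":-2.5,"dy":0,"dz":16,"wx":0,"wy":0,"wz":0,"claw":20},{"dx":-3.1,"dy":0,"dz":20,"wx":0,"wy":0,"wz":0,"claw":20},{"dx":-3.4,"dy":0,"dz":22,"wx":0,"wy":0,"wz":0,"claw":20},{"dx":-3.4,"dy":0,"dz":22,"wx":0,"wy":0,"wz":0,"claw":20}]'

```text
clock: 5.15
tcp_pos: [0.4184, -0.0887, 0.0367]
tool_rot: [-0.057, 0.757, 0.049, 0.649]
ft_force: [0.6, 0.4, 1.2]
finger_gap: 0.0214
```

```bash
python3 -c "
from h import *
from cell import bot
rep(bot)"
```

```text
t 5.15 tester xyz mm [129.   -1.1  36.7] F tester [-0.63 -0.27  1.21] gap 21.4 j7 [ 0.18  0.81 -0.17  2.12  0.41  0.39  1.37]
```

Emit:
arm_command --deltas '[{"dx":-0.1,"dy":0,"dz":1,"wx":0,"wy":0,"wz":0,"claw":20},{"dx":-0.1,"dy":0,"dz":1,"wx":0,"wy":0,"wz":0,"claw":20},{"dx":-0.1,"dy":0,"dz":1,"wx":0,"wy":0,"wz":0,"claw":20}]'

```text
clock: 5.4
tcp_pos: [0.4197, -0.0886, 0.0367]
tool_rot: [-0.057, 0.757, 0.049, 0.649]
ft_force: [-0.6, -0.1, 1.6]
finger_gap: 0.0213
```

```bash
python3 -c "
from h import *
from cell import bot
rep(bot)"
```

```text
t 5.4 tester xyz mm [127.7  -1.   36.7] F tester [ 0.61 -0.03  1.58] gap 21.3 j7 [ 0.18  0.81 -0.17  2.12  0.41  0.4   1.37]
```

Emit:
arm_command --deltas '[{"dx":-0.2,"dy":0,"dz":1.5,"wx":0,"wy":0,"wz":0,"claw":20},{"dx":-0.2,"dy":0,"dz":1.5,"wx":0,"wy":0,"wz":0,"claw":20},{"dx":-0.2,"dy":0,"dz":1.5,"wx":0,"wy":0,"wz":0,"claw":20}]'

```text
clock: 5.65
tcp_pos: [0.4212, -0.0883, 0.0367]
tool_rot: [-0.057, 0.757, 0.049, 0.649]
ft_force: [-0.6, 0.6, 2.2]
finger_gap: 0.0214
```

```bash
python3 -c "
from h import *
from cell import bot
rep(bot)"
```

```text
t 5.65 tester xyz mm [126.2  -1.1  36.7] F tester [ 0.48 -0.68  2.21] gap 21.4 j7 [ 0.18  0.82 -0.17  2.12  0.41  0.4   1.37]
```

Emit:
arm_command --deltas '[{"dx":-0.2,"dy":0,"dz":1.2,"wx":0,"wy":0,"wz":0,"claw":20},{"dx":-0.2,"dy":0,"dz":1.2,"wx":0,"wy":0,"wz":0,"claw":20},{"dx":-0.2,"dy":0,"dz":1.2,"wx":0,"wy":0,"wz":0,"claw":20}]'

```text
clock: 5.9
tcp_pos: [0.422, -0.0882, 0.0367]
tool_rot: [-0.057, 0.757, 0.049, 0.649]
ft_force: [-1.0, -0.0, 2.6]
finger_gap: 0.0213
```

```bash
python3 -c "
from h import *
from cell import bot
rep(bot)"
```

```text
t 5.9 tester xyz mm [125.3  -1.1  36.7] F tester [ 1.03 -0.13  2.59] gap 21.3 j7 [ 0.18  0.82 -0.18  2.11  0.41  0.4   1.37]
```

Emit:
arm_command --deltas '[{"dx":-0.2,"dy":0,"dz":1.2,"wx":0,"wy":0,"wz":0,"claw":20},{"dx":-0.2,"dy":0,"dz":1.2,"wx":0,"wy":0,"wz":0,"claw":20},{"dx":-0.2,"dy":0,"dz":1.2,"wx":0,"wy":0,"wz":0,"claw":20}]'

```text
clock: 6.15
tcp_pos: [0.422, -0.0882, 0.0367]
tool_rot: [-0.057, 0.758, 0.048, 0.648]
ft_force: [-4.2, -0.1, 3.3]
finger_gap: 0.0212
```

```bash
python3 -c "
from h import *
from cell import bot
rep(bot)"
```

```text
t 6.15 tester xyz mm [125.3  -1.1  36.7] F tester [ 4.13 -0.49  3.32] gap 21.2 j7 [ 0.18  0.82 -0.18  2.11  0.41  0.41  1.37]
```

The pointer stopped dead with the force rising to 4 N, which is the zero stop. Opening and lifting clear.

Emit:
arm_command --deltas '[{"dx":0,"dy":0,"dz":0,"wx":0,"wy":0,"wz":0,"claw":45},{"dx":0,"dy":0,"dz":0,"wx":0,"wy":0,"wz":0,"claw":45},{"dx":0,"dy":0,"dz":0,"wx":0,"wy":0,"wz":0,"claw":45},{"dx":-10,"dy":0,"dz":-1.5,"wx":0,"wy":0,"wz":0,"claw":45},{"dx":-30,"dy":0,"dz":-4.5,"wx":0,"wy":0,"wz":0,"claw":45},{"dx":-60,"dy":0,"dz":-9,"wx":0,"wy":-0.05,"wz":0,"claw":45},{"dx":-80,"dy":0,"dz":-12,"wx":0,"wy":-0.1,"wz":0,"claw":45},{"dx":-80,"dy":0,"dz":-12,"wx":0,"wy":-0.155,"wz":0,"claw":45},{"dx":-80,"dy":0,"dz":-12,"wx":0,"wy":-0.155,"wz":0,"claw":45}]'

```text
clock: 6.9
tcp_pos: [0.4208, -0.0889, 0.1188]
tool_rot: [-0.053, 0.705, 0.052, 0.705]
ft_force: [-1.3, -0.3, 0.5]
finger_gap: 0.0387
```

```bash
cat >> h.py <<'E'
def tt(P): d=P-ORG; return np.stack([d@XD,d@YD,P[...,2]],-1)*1000
def blobs(f,mn=60):
    C=cloud(f)
    for k,m in masks(f["pixels"]).items():
        nl,lab,st,ce=cv2.connectedComponentsWithStats(m.astype(np.uint8))
        for i in range(1,nl):
            if st[i,4]>mn:
                q=tt(C[lab==i]); print(k,ce[i].round(),st[i],"tester med",np.median(q,0).round(1),np.percentile(q,3,0).round(1),np.percentile(q,97,0).round(1))
E
python3 - <<'E'
from h import *
from cell import bot,cams
rep(bot);print(target(bot,T(-.098,0,.12),-1))
f=cams.grab_frame("wrist");cv2.imwrite("pics/w4.png",f["pixels"]);blobs(f)
E
```

```text
t 6.9 tester xyz mm [126.6  -0.6 118.8] F tester [1.28 0.13 0.55] gap 38.7 j7 [ 0.25  0.61 -0.23  2.21  0.39  0.36  1.41]
(array([ -1.2,  -0.3, 224.6]), array([-0.001 ,  0.    ,  0.0015]))
red [290. 201.] [280 200  21   4  83] tester med [114.  -25.6  28.6] [112.3 -34.2  27.4] [115.5 -17.4  29.5]
yel [261. 261.] [ 244  246   35   31 1048] tester med [84.  -0.6 78.3] [ 71.6 -12.5  74.7] [94.4 11.3 79.5]
blue [260. 214.] [246 196  31  31 672] tester med [122.5   0.8  85.4] [115.  -10.1  47. ] [123.8   9.   87.5]
```

View pics/w4.png

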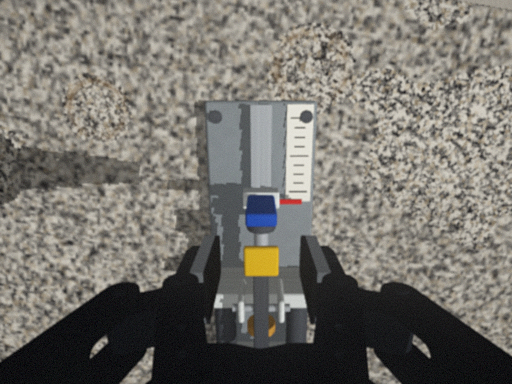

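The needle at (290,201) is at the end of the scale and the tab (260,214) touches the hammer, so the pointer is zeroed and free. Next is the knob.

Emit:
arm_command --deltas '[{"dx":0,"dy":0,"dz":30,"wx":0,"wy":0,"wz":0,"claw":50},{"dx":-5,"dy":0,"dz":60,"wx":0,"wy":0,"wz":0,"claw":50},{"dx":-10,"dy":0,"dz":90,"wx":0,"wy":0,"wz":0,"claw":50},{"dx":-10,"dy":0,"dz":120,"wx":0,"wy":0,"wz":0,"claw":50},{"dx":-10,"dy":0,"dz":150,"wx":0,"wy":0,"wz":0,"claw":50},{"dx":-10,"dy":0,"dz":170,"wx":0,"wy":0,"wz":0,"claw":50},{"dx":-10,"dy":0,"dz":185,"wx":0,"wy":0,"wz":0,"claw":50},{"dx":-10,"dy":0,"dz":195,"wx":0,"wy":0,"wz":0,"claw":50},{"dx":-10,"dy":0,"dz":195,"wx":0,"wy":0,"wz":0,"claw":50}]'

```text
clock: 7.7
tcp_pos: [0.6173, -0.0581, 0.1267]
tool_rot: [-0.053, 0.705, 0.053, 0.705]
ft_force: [1.0, 0.3, 0.1]
finger_gap: 0.0423
```

```bash
python3 - <<'E'
from h import *
from cell import bot,cams
rep(bot)
f=cams.grab_frame("wrist");cv2.imwrite("pics/w5.png",f["pixels"]);blobs(f,20)
E
```

```text
t 7.7 tester xyz mm [-72.3  -1.7 126.7] F tester [-1.07 -0.19  0.11] gap 42.3 j7 [ 0.19  0.78 -0.3   1.65  0.31  0.76  1.46]
red [260. 240.] [247 218  26  42 732] tester med [-96.8  -1.1  93.6] [-107.4   -8.1   55.2] [-92.8   6.6  95.3]
yel [272.  96.] [269  91   7  10  46] tester med [ 1.8 -9.1 54.4] [ -1.  -11.9  50.7] [ 5.  -7.6 56.3]
```

View pics/w5.png

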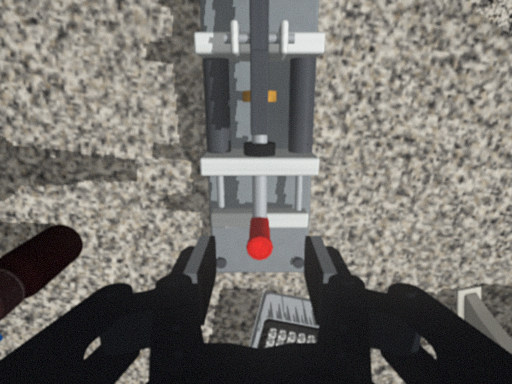

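```bash
python3 - <<'E'
from h import *
from cell import bot,cams
f=cams.grab_frame("wrist");q=tt(cloud(f)).round().astype(int)
for u,v in ((225,217),(295,218),(221,195),(298,195),(260,190),(230,165),(222,240),(300,240),(215,262)): print(u,v,q[v,u])
print(target(bot,T(-.098,-.0007,.031),-1))
E
```

```text
225 217 [-96  29  40]
295 218 [-96 -31  40]
221 195 [-78  33  33]
298 195 [-78 -34  33]
260 190 [-68  -1  52]
230 165 [-46  22  62]
222 240 [-129   36   15]
300 240 [-129  -40   14]
215 262 [-74  21 161]
(array([95.7, -0.4, 29.3]), array([-0.0001, -0.0038,  0.0003]))
```

Emit:
arm_command --deltas '[{"dx":0,"dy":0,"dz":10,"wx":0,"wy":0,"wz":0,"claw":50},{"dx":0,"dy":-0.4,"dz":20,"wx":0,"wy":0,"wz":0,"claw":50},{"dx":10,"dy":-0.4,"dz":29,"wx":0,"wy":0,"wz":0,"claw":50},{"dx":30,"dy":-0.4,"dz":29,"wx":0,"wy":0,"wz":0,"claw":50},{"dx":50,"dy":-0.4,"dz":29,"wx":0,"wy":0,"wz":0,"claw":50},{"dx":70,"dy":-0.4,"dz":29,"wx":0,"wy":0,"wz":0,"claw":50},{"dx":85,"dy":-0.4,"dz":29,"wx":0,"wy":0,"wz":0,"claw":50},{"dx":92,"dy":-0.4,"dz":29,"wx":0,"wy":0,"wz":0,"claw":50},{"dx":94,"dy":-0.4,"dz":29,"wx":0,"wy":0,"wz":0,"claw":50},{"dx":94,"dy":-0.4,"dz":29,"wx":0,"wy":0,"wz":0,"claw":50}]'

```text
clock: 8.63
tcp_pos: [0.6421, -0.0554, 0.0321]
tool_rot: [-0.053, 0.707, 0.053, 0.703]
ft_force: [0.8, 0.3, -0.2]
finger_gap: 0.0428
```

```bash
python3 - <<'E'
from h import *
from cell import bot,cams
rep(bot)
f=cams.grab_frame("wrist");cv2.imwrite("pics/w6.png",f["pixels"]);blobs(f,20);rep(bot)
E
```

```text
t 8.63 tester xyz mm [-97.2  -0.8  32.1] F tester [-0.8  -0.15 -0.23] gap 42.8 j7 [ 0.15  0.94 -0.26  1.61  0.35  0.64  1.43]
red [261. 279.] [ 239  237   45   80 2586] tester med [-96.3  -0.4  93.3] [-107.8   -7.5   54.9] [-92.6   6.7  95.2]
yel [283.  34.] [278  24  11  22 186] tester med [ 1.3 -9.6 53.8] [ -2.  -12.2  50.1] [ 4.9 -7.5 56.2]
t 8.68 tester xyz mm [-97.9  -0.7  32.9] F tester [-1.24  0.82  0.55] gap 42.5 j7 [ 0.15  0.94 -0.26  1.61  0.35  0.64  1.43]
```

View pics/w6.png

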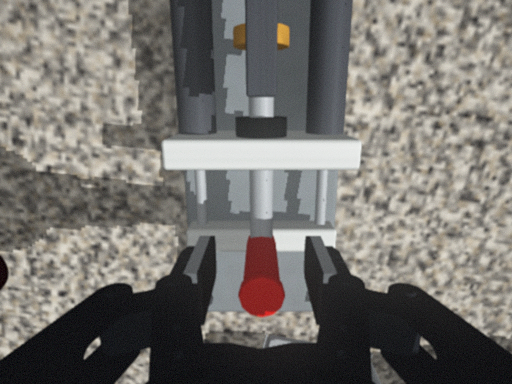

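The knob (261,280) is centred between the fingers. Gripping.

Emit:
arm_command --deltas '[{"dx":0,"dy":0,"dz":0,"wx":0,"wy":0,"wz":0,"claw":20},{"dx":0,"dy":0,"dz":0,"wx":0,"wy":0,"wz":0,"claw":10},{"dx":0,"dy":0,"dz":0,"wx":0,"wy":0,"wz":0,"claw":8},{"dx":0,"dy":0,"dz":0,"wx":0,"wy":0,"wz":0,"claw":8},{"dx":0,"dy":0,"dz":0,"wx":0,"wy":0,"wz":0,"claw":8}]' --grip_force 60

```text
clock: 9.1
tcp_pos: [0.6438, -0.0545, 0.0342]
tool_rot: [-0.053, 0.706, 0.053, 0.705]
ft_force: [-1.3, 1.7, 6.7]
finger_gap: 0.0156
```

```bash
python3 - <<'E'
from h import *
from cell import bot,cams
rep(bot)
f=cams.grab_frame("wrist");q=tt(cloud(f)).round(1)
for u in (258,262): 
  print([(v,*q[v,u]) for v in range(112,140,3)])
print([(v,*q[v,285]) for v in range(16,52,3)])
print([(v,*q[v,239]) for v in range(16,52,3)])
rep(bot)
E
```

```text
t 9.1 tester xyz mm [-99.   -1.3  34.2] F tester [ 1.04 -1.85  6.74] gap 15.6 j7 [ 0.15  0.94 -0.26  1.61  0.35  0.64  1.43]
[(112, np.float64(-33.0), np.float64(0.4), np.float64(51.2)), (115, np.float64(-34.1), np.float64(0.4), np.float64(58.0)), (118, np.float64(-35.4), np.float64(0.4), np.float64(57.6)), (121, np.float64(-36.8), np.float64(0.4), np.float64(57.3)), (124, np.float64(-38.1), np.float64(0.4), np.float64(56.9)), (127, np.float64(-39.4), np.float64(0.4), np.float64(57.6)), (130, np.float64(-40.9), np.float64(0.4), np.float64(56.7)), (133, np.float64(-42.2), np.float64(0.4), np.float64(57.5)), (136, np.float64(-43.1), np.float64(0.4), np.float64(61.9)), (139, np.float64(-44.4), np.float64(0.4), np.float64(61.8))]
[(112, np.float64(-33.0), np.float64(-1.5), np.float64(51.0)), (115, np.float64(-34.1), np.float64(-1.4), np.float64(57.0)), (118, np.float64(-35.4), np.float64(-1.4), np.float64(57.9)), (121, np.float64(-36.7), np.float64(-1.4), np.float64(58.0)), (124, np.float64(-38.1), np.float64(-1.4), np.float64(57.4)), (127, np.float64(-39.5), np.float64(-1.4), np.float64
[... 1118 characters left out ...]
t64(4.5), np.float64(8.5), np.float64(54.4)), (25, np.float64(3.5), np.float64(8.6), np.float64(53.8)), (28, np.float64(2.2), np.float64(8.6), np.float64(54.5)), (31, np.float64(1.0), np.float64(8.6), np.float64(54.5)), (34, np.float64(-0.0), np.float64(8.7), np.float64(53.7)), (37, np.float64(-1.7), np.float64(8.5), np.float64(56.3)), (40, np.float64(-2.7), np.float64(8.6), np.float64(55.2)), (43, np.float64(-2.6), np.float64(9.1), np.float64(47.4)), (46, np.float64(-2.9), np.float64(9.5), np.float64(40.8)), (49, np.float64(-0.6), np.float64(11.0), np.float64(14.9))]
t 9.15 tester xyz mm [-99.   -1.4  34.2] F tester [ 0.49 -1.67  6.61] gap 15.9 j7 [ 0.15  0.94 -0.26  1.61  0.35  0.64  1.43]
```

The wrist depth puts the collar's rear edge at about x -2.8 and the buffer face at about -33.7. Buffer contact should therefore come near 31 mm of draw and the catch near 28 mm. I'll draw 20 mm, then feel in small steps.

Emit:
arm_command --deltas '[{"dx":0,"dy":0,"dz":2,"wx":0,"wy":0,"wz":0,"claw":8},{"dx":0,"dy":0,"dz":5,"wx":0,"wy":0,"wz":0,"claw":8},{"dx":0,"dy":0,"dz":8,"wx":0,"wy":0,"wz":0,"claw":8},{"dx":0,"dy":0,"dz":11,"wx":0,"wy":0,"wz":0,"claw":8},{"dx":0,"dy":0,"dz":14,"wx":0,"wy":0,"wz":0,"claw":8},{"dx":0,"dy":0,"dz":17,"wx":0,"wy":0,"wz":0,"claw":8},{"dx":0,"dy":0,"dz":19,"wx":0,"wy":0,"wz":0,"claw":8},{"dx":0,"dy":0,"dz":20,"wx":0,"wy":0,"wz":0,"claw":8},{"dx":0,"dy":0,"dz":20,"wx":0,"wy":0,"wz":0,"claw":8}]'

```text
clock: 9.9
tcp_pos: [0.6623, -0.0517, 0.0342]
tool_rot: [-0.053, 0.707, 0.053, 0.704]
ft_force: [-6.1, 0.6, 5.5]
finger_gap: 0.0157
```

```bash
python3 - <<'E'
from h import *
from cell import bot,cams
rep(bot)
f=cams.grab_frame("wrist");blobs(f,20);rep(bot)
E
```

```text
t 9.9 tester xyz mm [-117.7   -1.4   34.2] F tester [ 5.91 -1.49  5.49] gap 15.7 j7 [ 0.15  0.96 -0.26  1.54  0.34  0.69  1.44]
red [260. 273.] [ 240  233   41   77 2509] tester med [-115.3   -0.6   93.3] [-126.6   -7.5   54.3] [-111.6    6.6   95.2]
yel [281.  31.] [276  20  12  22 161] tester med [-17.4  -9.6  54. ] [-21.  -12.2  48.7] [-14.1  -7.8  56.3]
t 9.95 tester xyz mm [-117.7   -1.4   34.2] F tester [ 5.12 -2.24  5.92] gap 16.0 j7 [ 0.15  0.96 -0.26  1.54  0.34  0.69  1.44]
```

Emit:
arm_command --deltas '[{"dx":0,"dy":0,"dz":2,"wx":0,"wy":0,"wz":0,"claw":8},{"dx":0,"dy":0,"dz":4,"wx":0,"wy":0,"wz":0,"claw":8},{"dx":0,"dy":0,"dz":5,"wx":0,"wy":0,"wz":0,"claw":8},{"dx":0,"dy":0,"dz":5,"wx":0,"wy":0,"wz":0,"claw":8}]'

```text
clock: 10.28
tcp_pos: [0.6656, -0.0512, 0.0342]
tool_rot: [-0.053, 0.708, 0.053, 0.702]
ft_force: [-5.7, 1.1, 6.8]
finger_gap: 0.0159
```

```bash
python3 -c "
from h import *
from cell import bot
rep(bot)"
```

```text
t 10.28 tester xyz mm [-121.1   -1.3   34.2] F tester [ 5.51 -1.94  6.77] gap 15.9 j7 [ 0.14  0.96 -0.27  1.53  0.34  0.7   1.44]
```

Emit:
arm_command --deltas '[{"dx":0,"dy":0,"dz":1.5,"wx":0,"wy":0,"wz":0,"claw":8},{"dx":0,"dy":0,"dz":1.5,"wx":0,"wy":0,"wz":0,"claw":8},{"dx":0,"dy":0,"dz":1.5,"wx":0,"wy":0,"wz":0,"claw":8}]'

```text
clock: 10.53
tcp_pos: [0.6654, -0.0512, 0.0342]
tool_rot: [-0.053, 0.709, 0.052, 0.701]
ft_force: [-6.8, 0.0, 6.8]
finger_gap: 0.0159
```

```bash
python3 -c "
from h import *
from cell import bot
rep(bot)"
```

```text
t 10.53 tester xyz mm [-120.9   -1.4   34.2] F tester [ 6.7  -1.01  6.79] gap 15.9 j7 [ 0.14  0.97 -0.27  1.52  0.34  0.71  1.44]
```

Emit:
arm_command --deltas '[{"dx":0,"dy":0,"dz":1.5,"wx":0,"wy":0,"wz":0,"claw":8},{"dx":0,"dy":0,"dz":1.5,"wx":0,"wy":0,"wz":0,"claw":8},{"dx":0,"dy":0,"dz":1.5,"wx":0,"wy":0,"wz":0,"claw":8}]'

```text
clock: 10.78
tcp_pos: [0.6652, -0.0513, 0.0342]
tool_rot: [-0.053, 0.711, 0.052, 0.7]
ft_force: [-6.4, 0.2, 7.1]
finger_gap: 0.016
```

```bash
python3 -c "
from h import *
from cell import bot
rep(bot)"
```

```text
t 10.78 tester xyz mm [-120.6   -1.3   34.2] F tester [ 6.29 -1.15  7.08] gap 16.0 j7 [ 0.14  0.97 -0.27  1.52  0.34  0.72  1.45]
```

Emit:
arm_command --deltas '[{"dx":0,"dy":0,"dz":2,"wx":0,"wy":-0.01,"wz":0,"claw":8},{"dx":0,"dy":0,"dz":3,"wx":0,"wy":-0.01,"wz":0,"claw":8},{"dx":0,"dy":0,"dz":4,"wx":0,"wy":-0.01,"wz":0,"claw":8},{"dx":0,"dy":0,"dz":4,"wx":0,"wy":-0.01,"wz":0,"claw":8}]'

```text
clock: 11.12
tcp_pos: [0.6671, -0.051, 0.0342]
tool_rot: [-0.053, 0.709, 0.052, 0.702]
ft_force: [-6.2, 0.8, 7.9]
finger_gap: 0.0159
```

```bash
python3 - <<'E'
from h import *
from cell import bot,cams
rep(bot)
f=cams.grab_frame("wrist");blobs(f,20);rep(bot)
E
```

```text
t 11.12 tester xyz mm [-122.6   -1.4   34.2] F tester [ 5.99 -1.74  7.94] gap 15.9 j7 [ 0.14  0.97 -0.27  1.52  0.34  0.71  1.44]
red [260. 273.] [ 240  233   41   77 2495] tester med [-120.4   -0.6   93.3] [-131.8   -7.5   54.3] [-116.8    6.6   95.2]
yel [272.  33.] [249  22  38  21 329] tester med [-24.2  -7.4  55.9] [-26.3 -11.7  50.8] [-19.6   2.9  58.9]
t 11.17 tester xyz mm [-122.6   -1.3   34.2] F tester [ 7.16 -1.13  6.97] gap 16.0 j7 [ 0.14  0.97 -0.27  1.52  0.34  0.71  1.44]
```

Emit:
arm_command --deltas '[{"dx":0,"dy":0,"dz":2,"wx":0,"wy":-0.01,"wz":0,"claw":8},{"dx":0,"dy":0,"dz":3,"wx":0,"wy":-0.01,"wz":0,"claw":8},{"dx":0,"dy":0,"dz":4,"wx":0,"wy":-0.01,"wz":0,"claw":8},{"dx":0,"dy":0,"dz":4,"wx":0,"wy":-0.01,"wz":0,"claw":8}]'

```text
clock: 11.5
tcp_pos: [0.6689, -0.0507, 0.0342]
tool_rot: [-0.053, 0.707, 0.052, 0.703]
ft_force: [-7.5, 0.7, 7.7]
finger_gap: 0.016
```

```bash
python3 - <<'E'
from h import *
from cell import bot,cams
rep(bot)
f=cams.grab_frame("wrist");blobs(f,20);rep(bot)
E
```

```text
t 11.5 tester xyz mm [-124.4   -1.3   34.2] F tester [ 7.34 -1.83  7.68] gap 16.0 j7 [ 0.14  0.97 -0.27  1.52  0.34  0.71  1.44]
red [260. 273.] [ 240  233   40   77 2494] tester med [-121.9   -0.6   93.3] [-133.3   -7.5   54.4] [-118.3    6.6   95.2]
yel [270.  32.] [245  20  43  21 426] tester med [-25.2  -5.7  56.7] [-27.7 -11.7  50.7] [-21.1   4.1  59. ]
t 11.55 tester xyz mm [-124.4   -1.3   34.2] F tester [ 6.83 -1.8   7.48] gap 16.0 j7 [ 0.14  0.97 -0.27  1.52  0.34  0.71  1.44]
```

Emit:
arm_command --deltas '[{"dx":0,"dy":0,"dz":2,"wx":0,"wy":-0.005,"wz":0,"claw":8},{"dx":0,"dy":0,"dz":3,"wx":0,"wy":-0.005,"wz":0,"claw":8},{"dx":0,"dy":0,"dz":4,"wx":0,"wy":-0.005,"wz":0,"claw":8},{"dx":0,"dy":0,"dz":4,"wx":0,"wy":-0.005,"wz":0,"claw":8}]'

```text
clock: 11.88
tcp_pos: [0.6706, -0.0505, 0.0342]
tool_rot: [-0.053, 0.707, 0.052, 0.703]
ft_force: [-6.4, 0.5, 8.4]
finger_gap: 0.016
```

```bash
python3 - <<'E'
from h import *
from cell import bot,cams
rep(bot)
f=cams.grab_frame("wrist");blobs(f,20);rep(bot)
E
```

```text
t 11.88 tester xyz mm [-126.1   -1.3   34.2] F tester [ 6.28 -1.41  8.36] gap 16.0 j7 [ 0.14  0.97 -0.27  1.51  0.34  0.71  1.44]
red [260. 273.] [ 240  233   40   77 2498] tester med [-123.5   -0.6   93.3] [-134.9   -7.5   54.1] [-120.     6.6   95.2]
yel [269.  31.] [246  21  42  20 523] tester med [-26.4  -4.4  57. ] [-29.3 -11.7  50.9] [-23.    4.1  58.9]
t 11.93 tester xyz mm [-126.1   -1.4   34.2] F tester [ 6.59 -1.92  7.89] gap 16.0 j7 [ 0.14  0.97 -0.27  1.51  0.34  0.71  1.44]
```

Emit:
arm_command --deltas '[{"dx":0,"dy":0,"dz":2,"wx":0,"wy":-0.005,"wz":0,"claw":8},{"dx":0,"dy":0,"dz":3,"wx":0,"wy":-0.005,"wz":0,"claw":8},{"dx":0,"dy":0,"dz":4,"wx":0,"wy":-0.005,"wz":0,"claw":8},{"dx":0,"dy":0,"dz":4,"wx":0,"wy":-0.005,"wz":0,"claw":8}]'

```text
clock: 12.27
tcp_pos: [0.6722, -0.0502, 0.0342]
tool_rot: [-0.053, 0.707, 0.052, 0.703]
ft_force: [-7.4, 0.8, 8.2]
finger_gap: 0.0155
```

```bash
python3 - <<'E'
from h import *
from cell import bot,cams
rep(bot)
f=cams.grab_frame("wrist");blobs(f,20);rep(bot)
cv2.imwrite("pics/w7.png",cv2.resize(f["pixels"][0:160,150:370],None,fx=3,fy=3))
E
```

```text
t 12.27 tester xyz mm [-127.7   -1.3   34.2] F tester [ 7.19 -1.85  8.23] gap 15.5 j7 [ 0.14  0.97 -0.27  1.51  0.34  0.71  1.45]
red [260. 273.] [ 240  233   40   77 2492] tester med [-125.3   -0.6   93.3] [-136.6   -7.5   54.2] [-121.6    6.5   95.2]
yel [268.  30.] [243  18  45  24 573] tester med [-27.5  -4.   57.1] [-31.1 -11.7  50.6] [-24.1   4.1  59.1]
t 12.32 tester xyz mm [-127.7   -1.3   34.2] F tester [ 7.41 -1.05  7.43] gap 15.9 j7 [ 0.14  0.97 -0.27  1.51  0.34  0.71  1.45]
```

View pics/w7.png

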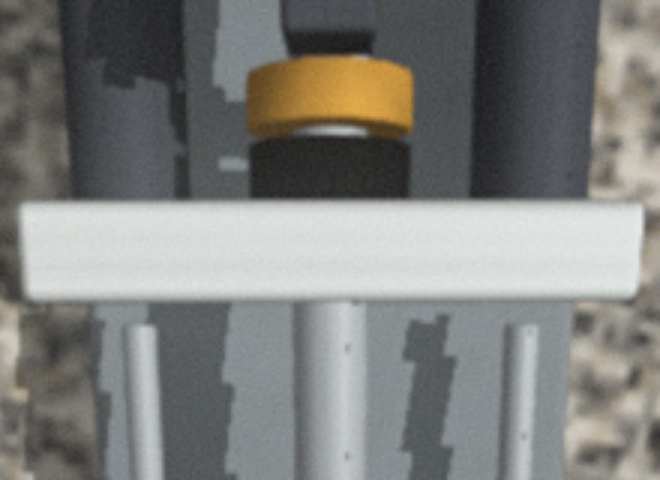

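The picture shows the sear end (330,40) already ahead of the collar (330,95), and the collar a millimetre or two off the black buffer. I'll ease forward to see whether the sear takes the load.

Emit:
arm_command --deltas '[{"dx":0,"dy":0,"dz":0,"wx":0,"wy":0,"wz":0,"claw":8},{"dx":0,"dy":0,"dz":-1,"wx":0,"wy":0,"wz":0,"claw":8},{"dx":0,"dy":0,"dz":-1,"wx":0,"wy":0,"wz":0,"claw":8}]'

```text
clock: 12.57
tcp_pos: [0.6711, -0.0504, 0.0342]
tool_rot: [-0.053, 0.707, 0.052, 0.703]
ft_force: [-3.5, 1.2, 4.3]
finger_gap: 0.0157
```

```bash
python3 - <<'E'
from h import *
from cell import bot,cams
rep(bot)
f=cams.grab_frame("wrist");blobs(f,20);rep(bot)
E
```

```text
t 12.57 tester xyz mm [-126.6   -1.3   34.2] F tester [ 3.33 -1.67  4.31] gap 15.7 j7 [ 0.14  0.97 -0.27  1.51  0.34  0.71  1.44]
red [260. 273.] [ 240  233   41   77 2490] tester med [-124.2   -0.6   93.3] [-135.6   -7.5   54.2] [-120.6    6.6   95.2]
yel [268.  30.] [239  19  49  22 582] tester med [-26.6  -4.4  56.8] [-29.9 -11.7  50.7] [-23.    6.2  58.9]
t 12.62 tester xyz mm [-126.6   -1.4   34.2] F tester [ 4.79 -2.22  4.75] gap 16.1 j7 [ 0.14  0.97 -0.27  1.51  0.34  0.71  1.44]
```

Emit:
arm_command --deltas '[{"dx":0,"dy":0,"dz":-1,"wx":0,"wy":0,"wz":0,"claw":8},{"dx":0,"dy":0,"dz":-1,"wx":0,"wy":0,"wz":0,"claw":8},{"dx":0,"dy":0,"dz":-1,"wx":0,"wy":0,"wz":0,"claw":8}]'

```text
clock: 12.87
tcp_pos: [0.6711, -0.0504, 0.0343]
tool_rot: [-0.053, 0.706, 0.052, 0.704]
ft_force: [-0.6, 0.7, 1.0]
finger_gap: 0.0163
```

```bash
python3 - <<'E'
from h import *
from cell import bot,cams
rep(bot)
f=cams.grab_frame("wrist");blobs(f,20);rep(bot)
E
```

```text
t 12.87 tester xyz mm [-126.6   -1.4   34.3] F tester [ 0.48 -0.8   1.04] gap 16.3 j7 [ 0.14  0.97 -0.27  1.51  0.34  0.71  1.44]
red [260. 273.] [ 240  233   40   77 2493] tester med [-124.1   -0.6   93.3] [-135.3   -7.5   54.1] [-120.6    6.6   95.2]
yel [268.  30.] [245  20  43  22 565] tester med [-26.5  -4.4  56.9] [-29.8 -11.6  51. ] [-23.1   4.   58.9]
t 12.92 tester xyz mm [-126.6   -1.4   34.3] F tester [-1.13 -1.77  0.76] gap 16.3 j7 [ 0.14  0.97 -0.27  1.51  0.34  0.71  1.44]
```

The force fell to zero with the knob not moving, so the sear holds at about 27.5 mm of draw. Letting go and lifting.

Emit:
arm_command --deltas '[{"dx":0,"dy":0,"dz":0,"wx":0,"wy":0,"wz":0,"claw":50},{"dx":0,"dy":0,"dz":0,"wx":0,"wy":0,"wz":0,"claw":50},{"dx":0,"dy":0,"dz":0,"wx":0,"wy":0,"wz":0,"claw":50},{"dx":0,"dy":0,"dz":0,"wx":0,"wy":0,"wz":0,"claw":50},{"dx":-20,"dy":0,"dz":0,"wx":0,"wy":0,"wz":0,"claw":50},{"dx":-50,"dy":0,"dz":0,"wx":0,"wy":0,"wz":0,"claw":50},{"dx":-80,"dy":0,"dz":0,"wx":0,"wy":0,"wz":0,"claw":50},{"dx":-95,"dy":0,"dz":0,"wx":0,"wy":0,"wz":0,"claw":50},{"dx":-95,"dy":0,"dz":0,"wx":0,"wy":0,"wz":0,"claw":50}]'

```text
clock: 13.67
tcp_pos: [0.6746, -0.0503, 0.1338]
tool_rot: [-0.053, 0.703, 0.052, 0.707]
ft_force: [0.4, 0.0, 1.2]
finger_gap: 0.0427
```

```bash
python3 - <<'E'
from h import *
from cell import bot,cams
rep(bot)
f=cams.grab_frame("wrist");blobs(f,20);cv2.imwrite("pics/w8.png",f["pixels"])
print(target(bot,T(.084,-.0007,.13),-1))
E
```

```text
t 13.67 tester xyz mm [-130.1   -0.9  133.8] F tester [-0.42  0.03  1.17] gap 42.7 j7 [ 0.16  0.84 -0.3   1.46  0.3   0.88  1.48]
red [261. 199.] [248 181  26  35 664] tester med [-125.6   -0.9   93.9] [-135.6   -7.9   56.9] [-120.8    6.7   95.5]
yel [265.  52.] [248  48  30  11 175] tester med [-26.3  -4.5  56.8] [-29.6 -11.2  51.8] [-23.3   6.1  59.3]
(array([   1.3,   -0.7, -212.5]), array([-0.0014,  0.001 ,  0.0014]))
```

View pics/w8.png

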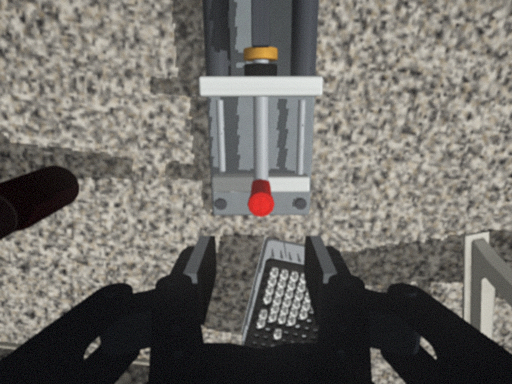

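The knob (261,199) stays back with the fingers clear, so the striker is cocked. On to the pad with the fingers shut.

Emit:
arm_command --deltas '[{"dx":0,"dy":0,"dz":-25,"wx":0,"wy":0,"wz":0,"claw":0},{"dx":0,"dy":0,"dz":-55,"wx":0,"wy":0,"wz":0,"claw":0},{"dx":0,"dy":0,"dz":-85,"wx":0,"wy":0,"wz":0,"claw":0},{"dx":0,"dy":0,"dz":-115,"wx":0,"wy":0,"wz":0,"claw":0},{"dx":0,"dy":0,"dz":-145,"wx":0,"wy":0,"wz":0,"claw":0},{"dx":0,"dy":0,"dz":-175,"wx":0,"wy":0,"wz":0,"claw":0},{"dx":0,"dy":-0.5,"dz":-198,"wx":0,"wy":0,"wz":0,"claw":0},{"dx":0,"dy":-0.5,"dz":-210,"wx":0,"wy":0,"wz":0,"claw":0},{"dx":0,"dy":-0.5,"dz":-212,"wx":0,"wy":0,"wz":0,"claw":0},{"dx":0,"dy":-0.5,"dz":-212,"wx":0,"wy":0,"wz":0,"claw":0}]' --grip_force 30

```text
clock: 14.55
tcp_pos: [0.4625, -0.0824, 0.1308]
tool_rot: [-0.053, 0.705, 0.052, 0.705]
ft_force: [-0.1, -0.2, 0.6]
finger_gap: 0.0
```

```bash
python3 - <<'E'
from h import *
from cell import bot,cams
rep(bot)
f=cams.grab_frame("wrist");blobs(f,20);cv2.imwrite("pics/w9.png",f["pixels"])
C=cloud(f);z=f["range_z"];q=tt(C);rep(bot)
m=(q[...,2]>95)&(z>.02)&(z<.25);i=np.argsort(q[m][:,2])[:400:40];print(q[m][i].round(),np.argwhere(m)[i][:,::-1].tolist())
print(target(bot,T(.084,-.0007,.07),-1))
E
```

```text
t 14.55 tester xyz mm [ 84.4  -0.8 130.8] F tester [0.09 0.18 0.62] gap 0.0 j7 [ 0.25  0.62 -0.28  2.09  0.36  0.47  1.42]
red [289. 151.] [280 149  21   4  70] tester med [113.6 -24.6  28.7] [112.5 -33.7  27.5] [115.3 -17.3  29.7]
yel [260. 203.] [ 243  187   35   32 1055] tester med [83.1 -0.1 78.3] [ 71.5 -12.   76.1] [93.9 11.6 79.7]
blue [260. 155.] [245 143  31  20 453] tester med [119.7   0.6  86. ] [114.9  -9.7  63.3] [123.6   9.4  87.3]
t 14.6 tester xyz mm [ 82.9  -0.9 130.9] F tester [-0.04 -0.96  0.28] gap 0.3 j7 [ 0.25  0.62 -0.28  2.09  0.36  0.47  1.42]
[[ 95.   6. 165.]
 [ 96.   4. 167.]
 [ 96.   6. 168.]
 [ 92. -12. 169.]
 [ 91.  12. 170.]
 [ 92. -11. 171.]
 [ 95.  -6. 171.]
 [ 95.   3. 172.]
 [ 92.  10. 173.]
 [ 96.   3. 174.]] [[248, 235], [251, 236], [246, 237], [286, 246], [233, 247], [284, 247], [274, 241], [254, 241], [237, 249], [254, 242]]
(array([60.9, -0.1, -1.2]), array([-0.0014,  0.0014,  0.001 ]))
```

View pics/w9.png

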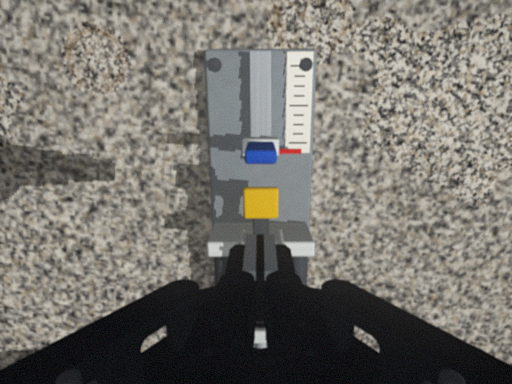

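The shut fingers are over the pad line; the pad is at (260,203) and the tab (260,155) is still at zero. Going down to just above the pad, then pressing.

Emit:
arm_command --deltas '[{"dx":15,"dy":0,"dz":-1,"wx":0,"wy":0,"wz":0,"claw":0},{"dx":30,"dy":0,"dz":-1,"wx":0,"wy":0,"wz":0,"claw":0},{"dx":45,"dy":0,"dz":-1,"wx":0,"wy":0,"wz":0,"claw":0},{"dx":60,"dy":0,"dz":-1,"wx":0,"wy":0,"wz":0,"claw":0},{"dx":72,"dy":0,"dz":-1,"wx":0,"wy":0,"wz":0,"claw":0},{"dx":75,"dy":0,"dz":-1,"wx":0,"wy":0,"wz":0,"claw":0},{"dx":75,"dy":0,"dz":-1,"wx":0,"wy":0,"wz":0,"claw":0}]'

```text
clock: 15.18
tcp_pos: [0.4639, -0.0817, 0.0549]
tool_rot: [-0.053, 0.705, 0.052, 0.705]
ft_force: [-0.9, -0.1, -0.2]
finger_gap: -0.0001
```

```bash
python3 - <<'E'
from h import *
from cell import bot,cams
rep(bot)
f=cams.grab_frame("wrist");blobs(f,20);cv2.imwrite("pics/w10.png",cv2.resize(f["pixels"][150:350,150:370],None,fx=3,fy=3))
E
```

```text
t 15.18 tester xyz mm [82.9 -1.3 54.9] F tester [ 0.92 -0.04 -0.2 ] gap -0.1 j7 [ 0.18  0.76 -0.16  2.14  0.44  0.27  1.36]
red [299. 167.] [286 164  29   6 159] tester med [113.7 -25.1  28.5] [112.3 -34.1  27.3] [115.7 -17.   29.6]
yel [260. 231.] [235 223  50  22 781] tester med [91.7 -0.5 78.1] [ 84.8 -12.2  75.3] [94.5 11.6 79.5]
blue [258. 177.] [ 237  156   46   35 1136] tester med [120.6   1.   86. ] [115.   -9.9  56.2] [123.7   9.4  87.4]
```

View pics/w10.png

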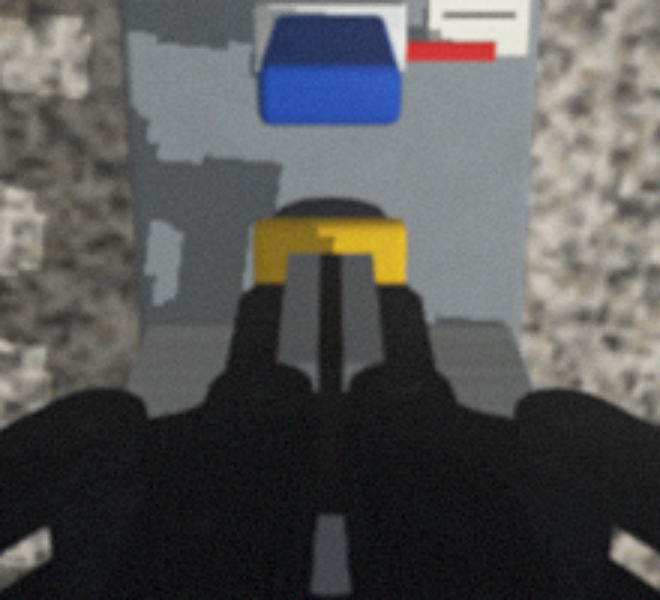

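Emit:
arm_command --deltas '[{"dx":2,"dy":0,"dz":0,"wx":0,"wy":0,"wz":0,"claw":0},{"dx":4,"dy":0,"dz":0,"wx":0,"wy":0,"wz":0,"claw":0},{"dx":6,"dy":0,"dz":0,"wx":0,"wy":0,"wz":0,"claw":0},{"dx":6,"dy":0,"dz":0,"wx":0,"wy":0,"wz":0,"claw":0}]'

```text
clock: 15.57
tcp_pos: [0.4642, -0.0819, 0.0496]
tool_rot: [-0.053, 0.704, 0.052, 0.706]
ft_force: [-0.0, -0.4, -0.4]
finger_gap: 0.0003
```

```bash
python3 -c "
from h import *
from cell import bot
rep(bot)"
```

```text
t 15.57 tester xyz mm [82.6 -1.  49.6] F tester [ 0.11  0.42 -0.42] gap 0.3 j7 [ 0.17  0.77 -0.15  2.15  0.44  0.25  1.35]
```

Emit:
arm_command --deltas '[{"dx":2,"dy":0,"dz":0,"wx":0,"wy":0,"wz":0,"claw":0},{"dx":3,"dy":0,"dz":0,"wx":0,"wy":0,"wz":0,"claw":0},{"dx":3,"dy":0,"dz":0,"wx":0,"wy":0,"wz":0,"claw":0}]'

```text
clock: 15.82
tcp_pos: [0.4643, -0.082, 0.0469]
tool_rot: [-0.053, 0.704, 0.052, 0.706]
ft_force: [-1.1, 0.8, 5.1]
finger_gap: -0.0001
```

```bash
python3 -c "
from h import *
from cell import bot
rep(bot)"
```

```text
t 15.82 tester xyz mm [82.6 -0.9 46.9] F tester [ 0.99 -0.99  5.07] gap -0.1 j7 [ 0.17  0.78 -0.15  2.15  0.44  0.24  1.35]
```

Contact at TCP z of about 47 mm. Pressing through.

Emit:
arm_command --deltas '[{"dx":2,"dy":0,"dz":0,"wx":0,"wy":0,"wz":0,"claw":0},{"dx":4,"dy":0,"dz":0,"wx":0,"wy":0,"wz":0,"claw":0},{"dx":6,"dy":0,"dz":0,"wx":0,"wy":0,"wz":0,"claw":0},{"dx":7,"dy":0,"dz":0,"wx":0,"wy":0,"wz":0,"claw":0},{"dx":7,"dy":0,"dz":0,"wx":0,"wy":0,"wz":0,"claw":0}]'

```text
clock: 16.23
tcp_pos: [0.4637, -0.0822, 0.0398]
tool_rot: [-0.053, 0.705, 0.052, 0.706]
ft_force: [-2.0, -0.7, 2.8]
finger_gap: 0.0001
```

```bash
python3 - <<'E'
from h import *
from cell import bot,cams
rep(bot)
f=cams.grab_frame("wrist");blobs(f,20)
E
```

```text
t 16.23 tester xyz mm [83.2 -0.8 39.8] F tester [2.05 0.4  2.83] gap 0.1 j7 [ 0.16  0.79 -0.13  2.15  0.45  0.22  1.35]
red [305. 131.] [290 128  32   7 195] tester med [137.7 -25.1  28.2] [136.1 -34.3  26.8] [139.4 -17.1  29.5]
yel [261. 233.] [235 226  52  20 664] tester med [92.3 -1.6 66.4] [ 86.8 -12.5  63.7] [94.7 11.7 68.2]
blue [260. 131.] [ 233  116   55   29 1418] tester med [1.433e+02 1.000e-01 8.610e+01] [138.3  -9.9  65.5] [147.4   9.6  87.4]
```

Fired: the pointer now reads about 24 mm. Retreating up.

Emit:
arm_command --deltas '[{"dx":-10,"dy":0,"dz":0,"wx":0,"wy":0,"wz":0,"claw":0},{"dx":-30,"dy":0,"dz":0,"wx":0,"wy":0,"wz":0,"claw":0},{"dx":-60,"dy":0,"dz":0,"wx":0,"wy":0,"wz":0,"claw":0},{"dx":-95,"dy":0,"dz":10,"wx":0,"wy":0,"wz":0,"claw":0},{"dx":-130,"dy":0,"dz":30,"wx":0,"wy":0,"wz":0,"claw":0},{"dx":-160,"dy":0,"dz":50,"wx":0,"wy":0,"wz":0,"claw":0},{"dx":-170,"dy":0,"dz":60,"wx":0,"wy":0,"wz":0,"claw":0},{"dx":-170,"dy":0,"dz":60,"wx":0,"wy":0,"wz":0,"claw":0},{"dx":-170,"dy":0,"dz":60,"wx":0,"wy":0,"wz":0,"claw":0}]'

```text
clock: 17.03
tcp_pos: [0.5226, -0.0732, 0.2096]
tool_rot: [-0.053, 0.705, 0.052, 0.706]
ft_force: [-1.1, -0.2, -1.1]
finger_gap: -0.0001
```

```bash
python3 - <<'E'
from h import *
from cell import bot,cams
rep(bot)
for n in ("wrist","scene"):
    f=cams.grab_frame(n);print(n);blobs(f,20);cv2.imwrite(f"pics/{n}_end.png",f["pixels"])
rep(bot)
E
```

```text
t 17.03 tester xyz mm [ 23.6  -0.9 209.6] F tester [ 1.09 -0.01 -1.12] gap -0.1 j7 [ 0.28  0.56 -0.36  1.84  0.28  0.78  1.49]
wrist
red [284.  56.] [276  54  18   4  55] tester med [137.5 -23.7  28.3] [136.4 -33.8  14.5] [141.1 -16.6  29.9]
yel [260. 113.] [247 100  28  27 729] tester med [83.1 -0.2 78.3] [ 72.2 -12.2  15. ] [94.3 11.7 79.8]
blue [260.  43.] [248  35  25  18 385] tester med [141.   -0.2  85.9] [137.2  -9.6  24.9] [157.6   9.1  87.6]
blue [ 28. 329.] [   0  309   55   45 1431] tester med [-194.6  302.3   23.8] [-225.4  292.7    2.6] [-182.3  345.2   43.5]
scene
red [288. 204.] [286 199   5  14  46] tester med [-95.6   2.6  87.7] [-105.5   -7.9   52.8] [-90.2   9.   97.2]
red [364. 276.] [361 273   7   7  33] tester med [-31.5 315.8  59.1] [-41.7 308.4  56.6] [-23.2 322.4  61.5]
yel [250. 238.] [245 235  11   8  59] tester med [82.4 -0.3 77.9] [ 39.1 -56.6   0.3] [94.  12.3 81.4]
blue [508.  67.] [504  58   8  17  87] tester med [-723.9  337.6  407.8] [-729.4  329.7  391.6] [-718.4  353.   430.1]
blue [191.  95.] [187  89   7  12  28] tester med [-406.8 -812.1   35.2] [-424.4 -855.    11.9] [-401.2 -796.6   43.1]
blue [187. 146.] [181 142  13   9  95] tester med [ -89.9 -469.3   84.8] [-112.3 -494.2   80.3] [ -69.2 -447.7   89.5]
blue [397. 247.] [386 242  23  10  77] tester med [-197.7  334.    42.4] [-208.5  304.6   38.4] [-186.2  364.8   44.8]
blue [236. 253.] [233 248   7  12  53] tester med [145.8   3.1  73.7] [140.3  -7.   49.9] [147.9  11.4  87.9]
blue [395. 254.] [384 248  22  12  97] tester med [-190.3  341.7   14.4] [-199.3  308.5    4.2] [-181.2  367.3   28.9]
blue [463. 344.] [454 339  20  11  87] tester med [-50.5 595.5  12.2] [-57.9 576.3   7.7] [-42.  616.2  16.3]
t 17.13 tester xyz mm [ 25.8  -0.9 208.2] F tester [ 0.84  0.96 -0.18] gap 0.0 j7 [ 0.28  0.57 -0.36  1.85  0.28  0.78  1.49]
```

View pics/scene_end.png

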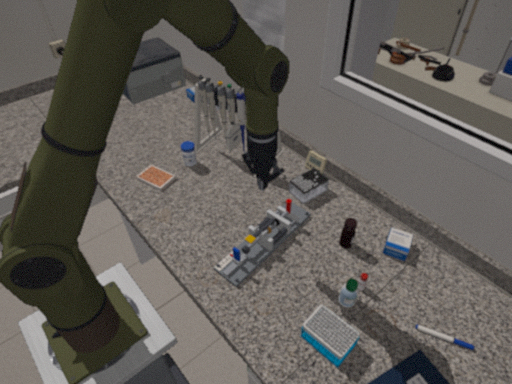

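View pics/wrist_end.png

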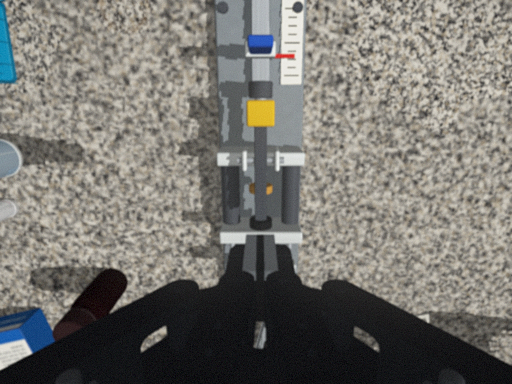

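The tab (260,43) stands clear of the hammer (260,88), the knob is forward again at (288,204) in the scene view, and the bottles and jar are where they were.

```bash
python3 -c "
from cell import job
print(job.job_done())"
```

```text
the job is handed in; nothing more can be done
None
```

The check shot is done and handed in, at about 17 s of the 72 s allowed; no verdict is reported.

- **Zeroing:** I pinched the blue tab, slid it about 27 mm to its firm stop (4 N), then opened the fingers and lifted clear.
- **Cocking:** I drew the knob back in small steps. When I eased forward, the force fell to about zero without the knob moving, so the sear was holding at about 27.5 mm. The collar did not visibly reach the rubber buffer, and the pull never read above about 7.5 N. The knob stayed back after I let go.
- **Firing:** I pressed the yellow pad with the fingers shut. The tab moved from about x 120 to 143 mm, a reading of about 22 to 24 mm.

The last images show the knob forward again (about x -96 mm), the tab clear of the hammer, the bottles and jar standing, and the arm clear.

Two things disagreed with expectation:
- **Finger length:** the finger tips sat about 31 mm behind the reported TCP, so my first pinch closed above the tab. I corrected for this from the wrist camera depth.
- **Bump not felt:** the tooth's bump did not stand out from the roughly 1 N force noise. I judged the catch from the unloading test and the picture instead.

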